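Bring the pots to the serving board

ROBOT

A 7-joint arm with a two-finger parallel gripper is mounted at the origin on the work surface. World frame = base frame: x ahead of the robot, y to its left, z up, the work surface at z = 0. Lengths are in m, angles in rad, forces in N, time in s.
With the tool pointing down it reaches from about 0.425 to 0.875 m from the base axis. Payload 8.4 kg.
Tool frame: the origin (TCP) lies at the very end of the fingers, on their centre line; the grasp point (between the pads) lies ctrl.hold_point_z behind it (ctrl.hold_point_z is the distance from the TCP to the grasp point, in m); z points along the fingers, y is the line along which they close (so a half turn about z gives the same grasp; the last joint's range is limited). The gripper opens to 85 mm and grips with 20 to 120 N. Pads are 22 mm wide; open, the fingers measure 114 mm over their backs; the gripper's body (76 mm by 85 mm) begins 54 mm behind the grasp point. The pads swing forward as they close: fully open they stand 13 mm farther back than shut.
Start: joints at [1.065, 0.333, 0.04, 1.465, -0.013, 1.343, -0.059], TCP at [0.257, -0.597, 0.231] pointing down, gripper open.
Joint ranges: [-2.58, 2.58], [-0.38, 2.09], [-1.3, 1.39], [0.25, 2.4], [-1.5, 4.64], [0.08, 2.09], [-2.65, 2.65]. Speed limits (rad/s): [2.22, 2.22, 2.79, 2.79, 3.14, 3.14, 3.14].

INTERFACE

Orientations are given as a unit quaternion [w, x, y, z].
In Python, from bench import ctrl gives the robot as it stands.
- The arm moves only by the shell command python3 -m inch 'ROWS'. ROWS is JSON, a list of rows, each an object with "fingers": the finger opening in mm, from 0 to 85.4; "xyz": the shift along the world's x, y, z in units of 25 mm (1.0 is 25 mm), a list of three; "delta_rot": the turn, a rotation vector about the world's x, y, z in units of 10 degrees (1.0 is 10 degrees), a list of three. In form: [{"fingers": fingers, "xyz": [tx, ty, tz], "delta_rot": [rx, ry, rz]}, ...]. A call has exactly 8 rows; each row is the pose to reach, as a shift and turn from the pose commanded when the call began; what a row does not reach only later rows make up. A row lasts 1/8 s, in which the tool goes at most 62.5 mm and 10.7 degrees, less where a joint would pass 70% of its speed; a pose out of reach is approached as far as the arm can. A call with a gripper value outside its range is refused whole. The fingers move at their own pace and stop on an object; the grip force is fixed at half the most. Time passes only in rows, so rows that repeat a pose let the fingers close, or fill a call up. It gives the time, the measured TCP pose, the force, the opening and the grip force at its end, in the units of the state.
- ctrl.observe(): the state, without advancing time (a new reading comes with each control period).
- ctrl.get_image(name): name is "side" or "top" or "wrist"; returns the picture (384x512x3 uint8, blue, green, red); there is no depth.
- ctrl.camera_model(name): a dict with "camera_matrix" (3x3 intrinsics, pixels), "world_from_camera" (4x4, takes a point from camera to world coordinates). Camera axes: x right, y up, looking along -z (the intrinsics and any distortion apply to the point x, -y, -z); pixel columns grow to the right and rows downward; lengths in m; the calibration is good to about 2 mm. A picture is of the moment at which its call begins: read the wrist's pose just before it. camera_model takes no time and is no camera call; for the wrist camera it gives the pose at the moment of the call.
- ctrl.finish_job(): hands the job in; it is judged then, once.
The state is a dict: "t": time; "qpos": joint angles; "qd": joint speeds; "tau": joint torques, N m; "position": TCP position; "ee_rot": TCP orientation; "force": force on the tool from outside, world axes, zero at the start; "ft_torque": the same for the moment, N m; "opening": finger opening in m; "gripper_force": force on a finger pad.
Only numpy, scipy, OpenCV 4.12 (cv2) and the standard library are available. Lean on these libraries where they do the work, as an engineer would, in place of code of your own. Each camera call takes 0.05 s, during which the arm holds its last target. There are 200 camera calls.

TASK

The food is ready: first turn the warming tray's dial right off, with the pots still on the tray. Then, for every pot on the tray, slide one cane trivet up off the holder's rod, lay it flat on the serving board, and lift the pot by its arched handle and set it gently down, upright and centred, on a trivet of its own; the spare trivets stay on the rod. The pots are hot and full: do not tip them or set one on the bare board or worktop, and do not disturb the mills, mug and jar at the back.

Things in the scene. Friction and masses are not known exactly. Their poses are not given: they have to be found in the camera images.
- warmer: electric warming tray, steel case with a black glass plate, 376 x 330 x 45 mm, fixed. Origin: under the middle of its four heat zones, at worktop level; z up. Top at z = 45 mm. Heat zones at x, y = +-75 mm; pots stand on three or all of them. Control strip on its -x side, towards the robot. Stands left or right of the trivet holder, turned a few degrees.
- dial (a joint): the warming tray's dial, in rad: 0 is off (end stop), it stands at 0.8 to 1.35 now; the value grows clockwise seen from above (turn it anticlockwise to switch off), range 0 to 1.6; light friction, stays where it is left
- dial_grip (a point): grip point of the dial, on its upright axis, 37 mm above the tray's top, at x = -175 mm, y = 0 of the tray. The black grip bar is 14 mm thick, 38 mm long and 32 mm high, its top 7 mm above this point; the bar lies along this point's x axis (at 0 it lies along the tray's x axis). Grip it across its thickness from above.
- board: square wooden serving board, 340 x 340 x 15 mm, fixed flat on the worktop. Origin: centre of its underside, x and y along its edges; its top is at z = 15 mm. It has room for four trivets in two rows of two (about 160 mm apart). It lies on the other side of the trivet holder from the warming tray.
- holder: trivet holder, fixed: steel foot disc 132 mm across and 12 mm thick, with an upright rod 10 mm in diameter in its middle, whose rounded top is 79 mm above the worktop. Origin: centre of its underside, z along the rod. The five trivets are stacked on the rod, which ends just below the face of the top one.
- trivet1: ring trivet wound from rattan cane, stiff: 146 mm outside, 72 mm hole, so its wall is 37 mm wide, and 14 mm high; about 0.1 kg. Origin: centre of its underside, z along its axis. All five are alike; this one starts as number 1 from the bottom of the stack on the holder.
- trivet2: ring trivet wound from rattan cane, stiff: 146 mm outside, 72 mm hole, so its wall is 37 mm wide, and 14 mm high; about 0.1 kg. Origin: centre of its underside, z along its axis. All five are alike; this one starts as number 2 from the bottom of the stack on the holder.
- trivet3: ring trivet wound from rattan cane, stiff: 146 mm outside, 72 mm hole, so its wall is 37 mm wide, and 14 mm high; about 0.1 kg. Origin: centre of its underside, z along its axis. All five are alike; this one starts as number 3 from the bottom of the stack on the holder.
- trivet4: ring trivet wound from rattan cane, stiff: 146 mm outside, 72 mm hole, so its wall is 37 mm wide, and 14 mm high; about 0.1 kg. Origin: centre of its underside, z along its axis. All five are alike; this one starts as number 4 from the bottom of the stack on the holder.
- trivet5: ring trivet wound from rattan cane, stiff: 146 mm outside, 72 mm hole, so its wall is 37 mm wide, and 14 mm high; about 0.1 kg. Origin: centre of its underside, z along its axis. All five are alike; this one starts as number 5 from the bottom of the stack on the holder (the top one).
- kettle: squat polished steel kettle, 126 mm across, base 114 mm, with a short spout that reaches 76 mm from the axis along the body's +x, 0.7 kg; hot, lid fixed on. Origin: centre of underside, z up. Rigid arched handle over the lid: its straight grip of black plastic, 16 mm thick, 68 mm long, lies along body x, centreline 125 mm above the underside over the origin, 20 mm free below. None if not in use.
- stewpot: straight cream enamel pot, 122 mm across, base 116 mm, 0.75 kg; hot, lid fixed on. Origin: centre of underside, z up. Rigid arched handle over the lid: its straight grip of dark wood, 16 mm thick, 68 mm long, lies along body x, centreline 130 mm above the underside over the origin, 20 mm free below. None if not in use.
- beanpot: bellied dark cast pot, 126 mm across, base 110 mm, 0.8 kg; hot, lid fixed on. Origin: centre of underside, z up. Rigid arched handle over the lid: its straight grip of wood, 16 mm thick, 68 mm long, lies along body x, centreline 128 mm above the underside over the origin, 20 mm free below. None if not in use.
- milkpot: tall straight aluminium pot, 116 mm across, base 110 mm, 0.6 kg; hot, lid fixed on. Origin: centre of underside, z up. Rigid arched handle over the lid: its straight grip of black plastic, 16 mm thick, 68 mm long, lies along body x, centreline 142 mm above the underside over the origin, 20 mm free below. None if not in use.
- pepper_mill: bystander: dark wooden mill, 160 mm high, 54 mm across, at the back. Origin: centre of its underside.
- salt_mill: bystander: light wooden mill, 130 mm high, 54 mm across, beside the pepper mill. Origin: centre of its underside.
- mug: bystander: white mug, 82 mm across, 92 mm high, at the back. Origin: centre of its underside.
- spice_jar: bystander: amber glass jar, 60 mm across, 100 mm high, at the back. Origin: centre of its underside.
Not all that is in view belongs to the job. Leave any blue or purple look-alike of the trivet4 alone.

How it is judged:
On the way:
1. the dial is off while the pots still stand on the warming tray (value of joint dial below 0.12 rad and z of each of kettle, stewpot, beanpot, milkpot in the frame of warmer above 0.04 m and horizontal distance between each of kettle, stewpot, beanpot, milkpot and warmer below 0.2 m), for 0.2 s.
At the end, for the whole second after the job is handed in: Dial within 0.12 rad of off. Every pot present is upright (0.08 rad), at rest, and within 20 mm of the centre of a trivet of its own that lies flat on the board (its centre within 130 mm of the board's centre along each side). Every other trivet is on the holder's rod (value of joint dial below 0.12 rad and ((horizontal distance between kettle and trivet2 below 0.02 m and z of kettle in the frame of trivet2 between 0.01 and 0.019 m) or (horizontal distance between kettle and trivet3 below 0.02 m and z of kettle in the frame of trivet3 between 0.01 and 0.019 m) or (horizontal distance between kettle and trivet4 below 0.02 m and z of kettle in the frame of trivet4 between 0.01 and 0.019 m) or (horizontal distance between kettle and trivet5 below 0.02 m and z of kettle in the frame of trivet5 between 0.01 and 0.019 m)) and angle between each of kettle, stewpot, beanpot, milkpot's own z axis and vertical below 0.08 rad and linear speed of each of kettle, stewpot, beanpot, milkpot below 0.02 m/s and ((horizontal distance between stewpot and trivet2 below 0.02 m and z of stewpot in the frame of trivet2 between 0.01 and 0.019 m) or (horizontal distance between stewpot and trivet3 below 0.02 m and z of stewpot in the frame of trivet3 between 0.01 and 0.019 m) or (horizontal distance between stewpot and trivet4 below 0.02 m and z of stewpot in the frame of trivet4 between 0.01 and 0.019 m) or (horizontal distance between stewpot and trivet5 below 0.02 m and z of stewpot in the frame of trivet5 between 0.01 and 0.019 m)) and ((horizontal distance between beanpot and trivet2 below 0.02 m and z of beanpot in the frame of trivet2 between 0.01 and 0.019 m) or (horizontal distance between beanpot and trivet3 below 0.02 m and z of beanpot in the frame of trivet3 between 0.01 and 0.019 m) or (horizontal distance between beanpot and trivet4 below 0.02 m and z of beanpot in the frame of trivet4 between 0.01 and 0.019 m) or (horizontal distance between beanpot and trivet5 below 0.02 m and z of beanpot in the frame of trivet5 between 0.01 and 0.019 m)) and ((horizontal distance between milkpot and trivet2 below 0.02 m and z of milkpot in the frame of trivet2 between 0.01 and 0.019 m) or (horizontal distance between milkpot and trivet3 below 0.02 m and z of milkpot in the frame of trivet3 between 0.01 and 0.019 m) or (horizontal distance between milkpot and trivet4 below 0.02 m and z of milkpot in the frame of trivet4 between 0.01 and 0.019 m) or (horizontal distance between milkpot and trivet5 below 0.02 m and z of milkpot in the frame of trivet5 between 0.01 and 0.019 m)) and horizontal distance between trivet1 and holder below 0.034 m and z of trivet1 in the frame of holder below 0.072 m and ((horizontal distance between trivet2 and holder below 0.034 m and z of trivet2 in the frame of holder below 0.072 m) or ((z of trivet2 in the frame of board between 0.01 and 0.02 m and x of trivet2 in the frame of board between -0.13 and 0.13 m and y of trivet2 in the frame of board between -0.13 and 0.13 m and angle between trivet2's own z axis and vertical below 0.06 rad) and ((horizontal distance between kettle and trivet2 below 0.02 m and z of kettle in the frame of trivet2 between 0.01 and 0.019 m) or (horizontal distance between stewpot and trivet2 below 0.02 m and z of stewpot in the frame of trivet2 between 0.01 and 0.019 m) or (horizontal distance between beanpot and trivet2 below 0.02 m and z of beanpot in the frame of trivet2 between 0.01 and 0.019 m) or (horizontal distance between milkpot and trivet2 below 0.02 m and z of milkpot in the frame of trivet2 between 0.01 and 0.019 m)))) and ((horizontal distance between trivet3 and holder below 0.034 m and z of trivet3 in the frame of holder below 0.072 m) or ((z of trivet3 in the frame of board between 0.01 and 0.02 m and x of trivet3 in the frame of board between -0.13 and 0.13 m and y of trivet3 in the frame of board between -0.13 and 0.13 m and angle between trivet3's own z axis and vertical below 0.06 rad) and ((horizontal distance between kettle and trivet3 below 0.02 m and z of kettle in the frame of trivet3 between 0.01 and 0.019 m) or (horizontal distance between stewpot and trivet3 below 0.02 m and z of stewpot in the frame of trivet3 between 0.01 and 0.019 m) or (horizontal distance between beanpot and trivet3 below 0.02 m and z of beanpot in the frame of trivet3 between 0.01 and 0.019 m) or (horizontal distance between milkpot and trivet3 below 0.02 m and z of milkpot in the frame of trivet3 between 0.01 and 0.019 m)))) and ((horizontal distance between trivet4 and holder below 0.034 m and z of trivet4 in the frame of holder below 0.072 m) or ((z of trivet4 in the frame of board between 0.01 and 0.02 m and x of trivet4 in the frame of board between -0.13 and 0.13 m and y of trivet4 in the frame of board between -0.13 and 0.13 m and angle between trivet4's own z axis and vertical below 0.06 rad) and ((horizontal distance between kettle and trivet4 below 0.02 m and z of kettle in the frame of trivet4 between 0.01 and 0.019 m) or (horizontal distance between stewpot and trivet4 below 0.02 m and z of stewpot in the frame of trivet4 between 0.01 and 0.019 m) or (horizontal distance between beanpot and trivet4 below 0.02 m and z of beanpot in the frame of trivet4 between 0.01 and 0.019 m) or (horizontal distance between milkpot and trivet4 below 0.02 m and z of milkpot in the frame of trivet4 between 0.01 and 0.019 m)))) and ((horizontal distance between trivet5 and holder below 0.034 m and z of trivet5 in the frame of holder below 0.072 m) or ((z of trivet5 in the frame of board between 0.01 and 0.02 m and x of trivet5 in the frame of board between -0.13 and 0.13 m and y of trivet5 in the frame of board between -0.13 and 0.13 m and angle between trivet5's own z axis and vertical below 0.06 rad) and ((horizontal distance between kettle and trivet5 below 0.02 m and z of kettle in the frame of trivet5 between 0.01 and 0.019 m) or (horizontal distance between stewpot and trivet5 below 0.02 m and z of stewpot in the frame of trivet5 between 0.01 and 0.019 m) or (horizontal distance between beanpot and trivet5 below 0.02 m and z of beanpot in the frame of trivet5 between 0.01 and 0.019 m) or (horizontal distance between milkpot and trivet5 below 0.02 m and z of milkpot in the frame of trivet5 between 0.01 and 0.019 m))))); the robot touches nothing.
It fails at once if a bystander (mill, mug or jar) is pushed more than 30 mm (distance of any of pepper_mill, salt_mill, mug, spice_jar from where it was at the start of the episode above 0.03 m).
It fails at once if a hot pot tips by more than about 30 degrees (angle between any of kettle, stewpot, beanpot, milkpot's own z axis and vertical above 0.55 rad).
It fails at once if a hot pot is set on the bare serving board or the worktop (height (world z) of any of kettle, stewpot, beanpot, milkpot below 0.021 m).
It fails at once if a pot is dropped or slammed on a trivet (more than 80 N) (contact force between any of kettle, stewpot, beanpot, milkpot and trivet2 above 80 N or contact force between any of kettle, stewpot, beanpot, milkpot and trivet3 above 80 N or contact force between any of kettle, stewpot, beanpot, milkpot and trivet4 above 80 N or contact force between any of kettle, stewpot, beanpot, milkpot and trivet5 above 80 N).
Of kettle, stewpot, beanpot, milkpot only 3 to 4 are there at a start; the rules pass over those that are not, and their reading is None.
At some moment in a run one of kettle, stewpot, beanpot, milkpot, trivet3, trivet4, trivet5 may be knocked a few centimetres aside while the robot is not near it.
It also fails if it takes over 210 s, if anything falls off the work surface, if the arm or the gripper's body presses on something with over 40 N, if the wrist force passes 120 N, or if a joint passes its speed limit or range.

## Working session

There is one attempt and no reset: what is moved stays moved. The work goes in short steps, Python scripts to look and compute and a shell command to move; the robot and the scene stay as the last step left them, time stands still between calls to the robot, and variables do not carry over. Pictures are saved under pics/ and viewed, at most 14 in all, crops included, and the job is handed in when it is done.

```bash
ls; mkdir -p pics
python3 - <<'E'
from bench import ctrl
import cv2, numpy as np
s=ctrl.observe(); print(s, ctrl.hold_point_z)
a=ctrl.get_image("top"); b=ctrl.get_image("side")
cv2.imwrite("pics/top0.png",a); cv2.imwrite("pics/side0.png",b)
for n in("top","side","wrist"): print(n,ctrl.camera_model(n))
E
```

```text
pics
{'t': 0.0, 'qpos': array([ 1.06484181,  0.3339269 ,  0.03985241,  1.46629842, -0.01340155,
        1.34326948, -0.05849488]), 'qd': array([-1.58228615e-03, -9.83059861e-05,  1.78831303e-04,  3.93403819e-04,
       -1.24780829e-03,  1.80870437e-03,  3.20245031e-04]), 'tau': array([-3.09386960e-04, -6.58547115e+01,  1.36528250e+00, -4.05570817e+01,
        1.67260302e-02,  1.25215959e-02,  6.13164985e-06]), 'position': array([ 0.25696424, -0.59655068,  0.23039733]), 'ee_rot': array([-7.89307545e-04,  9.79388957e-01,  2.01981685e-01, -2.15487644e-04]), 'force': array([-0.73515313, -0.25423629,  0.02576848]), 'ft_torque': array([ 0.00058192, -0.00309613,  0.02951601]), 'gripper_force': 0.0, 'opening': 0.08520484993413484} 0.0187
top {'camera_matrix': array([[402.84791559,   0.        , 252.35085146],
       [  0.        , 402.84791559, 190.27628534],
       [  0.        ,   0.        ,   1.        ]]), 'world_from_camera': array([[-0.0044308 ,  0.9954876 , -0.09478824,  0.42254979],
       [-0.99982954, -0.00271117,  0.01826293,  0.00615477],
       [ 0.01792353,  0.09485301,  0.995
[... 274 characters left out ...]
camera': array([[-0.94940822,  0.23267499, -0.21091797,  0.236678  ],
       [-0.31363803, -0.73666965,  0.59912354,  0.69923019],
       [-0.0159758 ,  0.6349647 ,  0.77237595,  0.9732161 ],
       [ 0.        ,  0.        ,  0.        ,  1.        ]])}
wrist {'camera_matrix': array([[295.33687353,   0.        , 253.96862087],
       [  0.        , 295.33687353, 191.74309769],
       [  0.        ,   0.        ,   1.        ]]), 'world_from_camera': array([[ 0.39653089,  0.87899269,  0.26483034,  0.32497949],
       [-0.91801998,  0.3801758 ,  0.11271946, -0.56824716],
       [-0.0016025 , -0.28781629,  0.9576843 ,  0.37349785],
       [ 0.        ,  0.        ,  0.        ,  1.        ]])}
```

View pics/top0.png

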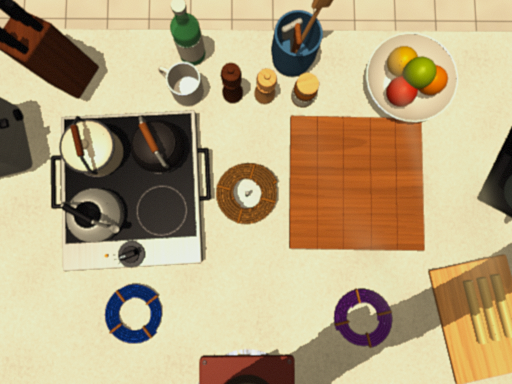

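View pics/side0.png

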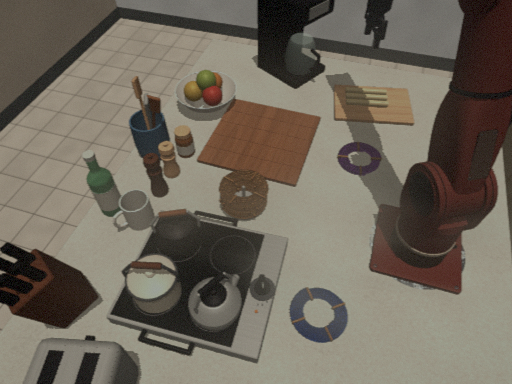

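The top view shows the tray on the left with stewpot (90,147), beanpot (157,145) and kettle (95,215). The dial is at (131,253), the stack at (247,193) and the board centre at (357,182). Only three pots are present; the blue and purple rings are decoys.

```bash
cat > h.py <<'E'
from bench import ctrl
import cv2, numpy as np
from scipy.spatial.transform import Rotation as R
def ray(cm,u,v):
    K=cm["camera_matrix"]; T=cm["world_from_camera"]
    d=np.linalg.inv(K)@[u,v,1.]; d=np.array([d[0],-d[1],-d[2]])
    return T[:3,3],T[:3,:3]@d
def onz(cm,u,v,z):
    o,d=ray(cm,u,v); return o+d*(z-o[2])/d[2]
def tri(l):  # [(cm,u,v),...] -> point, residual
    A=np.zeros((3,3));b=np.zeros(3);P=[]
    for cm,u,v in l:
        o,d=ray(cm,u,v); d=d/np.linalg.norm(d); M=np.eye(3)-np.outer(d,d); A+=M;b+=M@o;P.append((o,M))
    x=np.linalg.solve(A,b); return x,max(np.linalg.norm(M@(x-o)) for o,M in P)
def proj(cm,p):
    T=cm["world_from_camera"]; q=T[:3,:3].T@(np.asarray(p)-T[:3,3]); q=np.array([q[0],-q[1],-q[2]])
    q=cm["camera_matrix"]@q; return q[:2]/q[2]
def snap(name,fn=None):
    cm=ctrl.camera_model(name); im=ctrl.get_image(name)
    if fn: cv2.imwrite("pics/"+fn,im)
    return cm,im
def state():
    s=ctrl.observe(); q=s["ee_rot"]; r=R.from_quat([q[1],q[2],q[3],q[0]]).as_matrix()
    print("t",round(s["t"],2),"tcp",np.round(s["position"],4),"toolx",np.round(r[:,0],3),"tooly",np.round(r[:,1],3),"z",np.round(r[:,2],3),"open",round(s["opening"],4))
    return s
E
python3 - <<'E'
from h import *
T=ctrl.camera_model("top");S=ctrl.camera_model("side")
a=cv2.imread("pics/top0.png");b=cv2.imread("pics/side0.png")
h=cv2.cvtColor(a,cv2.COLOR_BGR2HSV)
roi=np.zeros(a.shape[:2],np.uint8); roi[105:260,282:430]=1
m=((h[...,0]<15)&(h[...,1]>120)&(h[...,2]>60)).astype(np.uint8)*roi
c=max(cv2.findContours(m,0,1)[0],key=cv2.contourArea); r=cv2.minAreaRect(c); print(r)
for p in cv2.boxPoints(r): print(onz(T,*p,.015))
print("board c",onz(T,*r[0],.015))
A=cv2.resize(a[108:283,40:285],None,fx=2.3,fy=2.3,interpolation=2)
B=cv2.resize(b[160:370,100:300],None,fx=2.3,fy=2.3,interpolation=2)
cv2.imwrite("pics/c1.png",cv2.resize(a[108:278,45:285],None,fx=3.3,fy=3.3,interpolation=2))
cv2.imwrite("pics/c2.png",cv2.resize(b[160:360,100:300],None,fx=3,fy=3,interpolation=2))
E
```

```text
((356.5260925292969, 182.86688232421875), (134.04534912109375, 133.23704528808594), 0.4774538278579712)
[ 0.37213398 -0.1022799   0.015     ]
[ 0.70948454 -0.10953082  0.015     ]
[ 0.70678462 -0.45474495  0.015     ]
[ 0.36759906 -0.43662581  0.015     ]
board c [ 0.536319   -0.27520495  0.015     ]
```

View pics/c1.png

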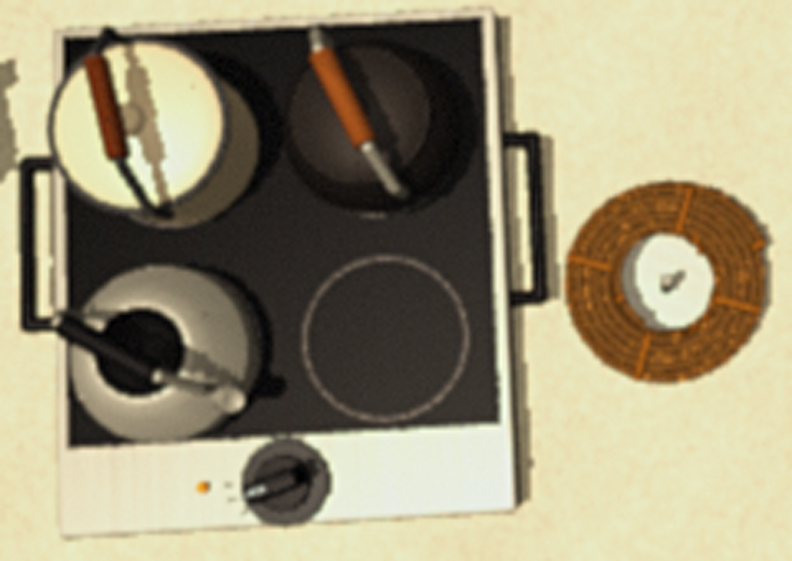

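View pics/c2.png

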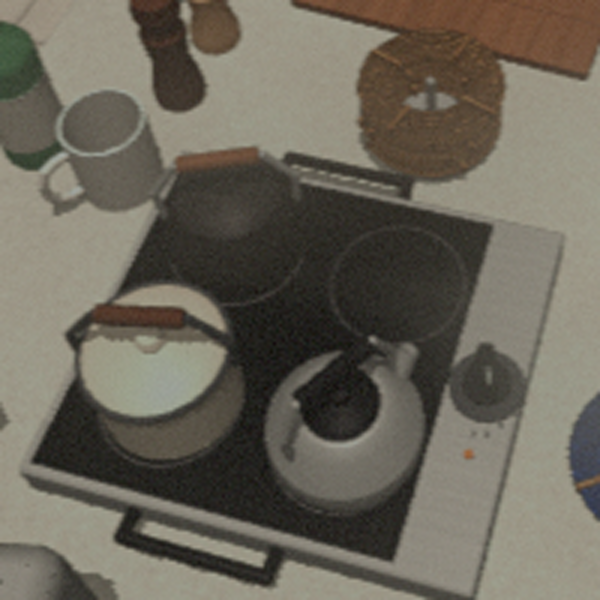

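c1 (scale 3.3, offset 45,108): handle ends are stew (92,57)-(113,157), bean (317,55)-(363,147), kettle (60,322)-(155,378). The dial bar runs (247,493)-(310,470) and the rod tip is at about (672,282). c2 (scale 3, offset 100,160) shows the same features: stew (95,315)-(185,318), bean (178,163)-(257,155), kettle (297,400)-(370,348).

Run:
```python
from h import *
T=ctrl.camera_model("top");S=ctrl.camera_model("side")
t=lambda u,v:(T,u/3.3+45,v/3.3+108); s=lambda u,v:(S,u/3+100,v/3+160)
P=lambda x:(np.round(x[0],4),round(x[1],4))
for n,a in dict(stew=[((92,57),(95,315)),((113,157),(185,318))],bean=[((317,55),(178,163)),((363,147),(257,155))],kettle=[((60,322),(297,400)),((155,378),(370,348))],
 dial=[((310,468),(485,348)),((250,494),(489,372))],rod=[((680,272),(432,82))]).items():
    q=[tri([t(*x),s(*y)]) for x,y in a]; print(n,*[P(x) for x in q])
    m=np.mean([x[0] for x in q],0); d=q[0][0]-q[-1][0]; print("   mid",np.round(m,4),"ang",np.degrees(np.arctan2(d[1],d[0])), "len",np.linalg.norm(d))
for n,c in dict(fl=(55,32),fr=(493,12),nr=(517,505),nl=(60,535)).items(): print(n,np.round(onz(*t(*c),.045),4))
print("zone",onz(*t(386,340),.045)); print("dialdisc",onz(*t(287,482),.05))
print("stack top c",onz(*t(667,282),.082))
state()
```

```text
stew (array([0.6407, 0.3694, 0.1777]), np.float64(0.0013)) (array([0.5749, 0.3525, 0.1804]), np.float64(0.0017))
   mid [0.6078 0.361  0.1791] ang 14.437336068318263 len 0.06806058142204678
bean (array([0.6425, 0.2258, 0.1797]), np.float64(0.0003)) (array([0.5846, 0.1965, 0.1762]), np.float64(0.001))
   mid [0.6136 0.2111 0.178 ] ang 26.81113629773373 len 0.0650176364527594
kettle (array([0.4713, 0.3846, 0.1749]), np.float64(0.0008)) (array([0.4371, 0.3271, 0.1673]), np.float64(0.0004))
   mid [0.4542 0.3558 0.1711] ang 59.24104453000999 len 0.06729858918219164
dial (array([0.3732, 0.253 , 0.0687]), np.float64(0.0015)) (array([0.3585, 0.286 , 0.098 ]), np.float64(0.0003))
   mid [0.3659 0.2695 0.0833] ang -65.98760208600496 len 0.04653517193381941
rod (array([ 0.5108, -0.0091,  0.0614]), np.float64(0.0028))
   mid [ 0.5108 -0.0091  0.0614] ang 0.0 len 0.0
fl [0.6955 0.4553 0.045 ]
fr [0.711  0.1306 0.045 ]
nr [0.3461 0.11   0.045 ]
nl [0.3268 0.4369 0.045 ]
zone [0.46575097 0.20634618 0.045     ]
dialdisc [0.36381051 0.27445462 0.05      ]
stack top c [0.50445057 0.00120065 0.082     ]
t 0.1 tcp [ 0.257  -0.5966  0.2305] toolx [ 0.918  0.396 -0.   ] tooly [ 0.396 -0.918 -0.002] z [-0.001  0.001 -1.   ] open 0.0853
```

```bash
python3 - <<'E'
from h import *
T=ctrl.camera_model("top");S=ctrl.camera_model("side")
t=lambda u,v:(T,u/3.3+45,v/3.3+108); s=lambda u,v:(S,u/3+100,v/3+160)
print(tri([t(232,400),s(405,355)]))
E
python3 -m inch '[{"fingers":80,"xyz":[1.2,2,0.4],"delta_rot":[0,0,0.5]},{"fingers":70,"xyz":[2.4,4,0.8],"delta_rot":[0,0,1]},{"fingers":60,"xyz":[3.6,6,0.8],"delta_rot":[0,0,1.5]},{"fingers":50,"xyz":[4.8,8,0.8],"delta_rot":[0,0,2]},{"fingers":40,"xyz":[6,10,0.8],"delta_rot":[0,0,2.5]},{"fingers":35,"xyz":[7.2,12,0.8],"delta_rot":[0,0,3]},{"fingers":35,"xyz":[8.4,14,0.8],"delta_rot":[0,0,3.5]},{"fingers":35,"xyz":[9.6,16,0.8],"delta_rot":[0,0,4]}]'
```

```text
(array([0.42326271, 0.29698865, 0.10822632]), np.float64(0.000666864994720085))
t: 1.1
position: [0.4977, -0.1952, 0.2512]
ee_rot: [0.0, 0.851, 0.526, -0.0]
force: [0.2, -0.1, -0.1]
opening: 0.035
gripper_force: 0.0
```

```bash
python3 -m inch '[{"fingers":35,"xyz":[0,2.4,0],"delta_rot":[0,0,0.6]},{"fingers":35,"xyz":[0,4.8,0],"delta_rot":[0,0,1.2]},{"fingers":35,"xyz":[0,7.2,0],"delta_rot":[0,0,1.8]},{"fingers":35,"xyz":[-0.6,9.6,0],"delta_rot":[0,0,2.4]},{"fingers":35,"xyz":[-1.8,12,0],"delta_rot":[0,0,3]},{"fingers":35,"xyz":[-3,14.4,0],"delta_rot":[0,0,3.6]},{"fingers":35,"xyz":[-4.2,16.6,0],"delta_rot":[0,0,4.2]},{"fingers":35,"xyz":[-5.4,18.6,0],"delta_rot":[0,0,4.9]}]'
python3 - <<'E'
from h import *
state(); cm,im=snap("wrist","w1.png"); print(proj(cm,[.3625,.275,.089]))
E
```

```text
t: 2.1
position: [0.3634, 0.2651, 0.2512]
ee_rot: [0.0, 0.556, 0.832, -0.0]
force: [0.4, 0.6, 0.8]
opening: 0.0347
gripper_force: 0.0
t 2.1 tcp [0.3634 0.2651 0.2512] toolx [-0.383  0.924 -0.   ] tooly [0.924 0.383 0.   ] z [ 0. -0. -1.] open 0.0347
[256.26471395 165.65280247]
```

View pics/w1.png

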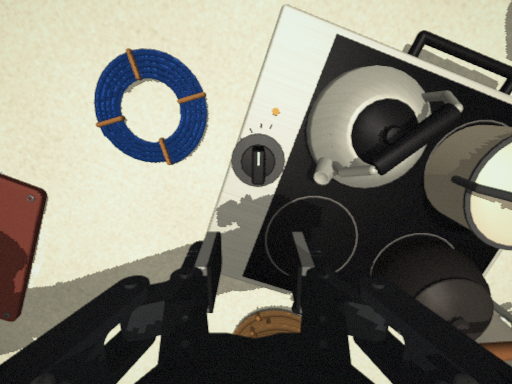

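The dial bar is at about (259,166), upright in the image, so it is already aligned with the fingers. I'll go down and grip it.

```bash
python3 - <<'E'
from h import *
cm=ctrl.camera_model("wrist"); print(onz(cm,259,166,.089))
E
python3 -m inch '[{"fingers":35,"xyz":[0.04,0.4,-1.5],"delta_rot":[0,0,0]},{"fingers":35,"xyz":[0.04,0.4,-3],"delta_rot":[0,0,0]},{"fingers":35,"xyz":[0.04,0.4,-4.5],"delta_rot":[0,0,0]},{"fingers":35,"xyz":[0.04,0.4,-6],"delta_rot":[0,0,0]},{"fingers":35,"xyz":[0.04,0.4,-6.8],"delta_rot":[0,0,0]},{"fingers":35,"xyz":[0.04,0.4,-7.4],"delta_rot":[0,0,0]},{"fingers":10,"xyz":[0.04,0.4,-7.4],"delta_rot":[0,0,0]},{"fingers":10,"xyz":[0.04,0.4,-7.4],"delta_rot":[0,0,0]}]'
```

```text
[0.35997369 0.28350488 0.089     ]
t: 3.15
position: [0.365, 0.2733, 0.0663]
ee_rot: [-0.0, 0.557, 0.831, -0.001]
force: [-4.4, -0.8, -6.2]
opening: 0.0131
gripper_force: 59.2
```

```bash
python3 -m inch '[{"fingers":10,"xyz":[0,0,0],"delta_rot":[0,0,0.8]},{"fingers":10,"xyz":[0,0.03,0],"delta_rot":[0,0,1.7]},{"fingers":10,"xyz":[0,0.03,0],"delta_rot":[0,0,2.6]},{"fingers":10,"xyz":[0,0.03,0],"delta_rot":[0,0,3.5]},{"fingers":10,"xyz":[0,0.03,0],"delta_rot":[0,0,4.4]},{"fingers":10,"xyz":[0,0.03,0],"delta_rot":[0,0,5.3]},{"fingers":10,"xyz":[0,0.03,0],"delta_rot":[0,0,6.2]},{"fingers":10,"xyz":[0,0.03,0],"delta_rot":[0,0,7]}]'
python3 - <<'E'
from h import *
s=state(); print(s["force"],s["ft_torque"])
E
```

```text
t: 4.15
position: [0.3655, 0.2744, 0.0664]
ee_rot: [-0.0, -0.022, 1.0, 0.0]
force: [-0.9, 2.6, -11.4]
opening: 0.0129
gripper_force: 58.5
t 4.15 tcp [0.3655 0.2744 0.0664] toolx [-0.999 -0.045  0.   ] tooly [-0.045  0.999  0.   ] z [-0.  0. -1.] open 0.0129
[ -0.93713531   2.5594946  -11.43513084] [ 0.72983591  0.12957211 -0.08002192]
```

```bash
python3 -m inch '[{"fingers":10,"xyz":[0,0,0],"delta_rot":[0,0,0.2]},{"fingers":10,"xyz":[0,0,0],"delta_rot":[0,0,0.4]},{"fingers":30,"xyz":[0,0,0],"delta_rot":[0,0,0.4]},{"fingers":30,"xyz":[0,0,0],"delta_rot":[0,0,0.4]},{"fingers":30,"xyz":[0,0,0.5],"delta_rot":[0,0,0.4]},{"fingers":30,"xyz":[0,0,2],"delta_rot":[0,0,0.4]},{"fingers":30,"xyz":[0,0,4],"delta_rot":[0,0,0.4]},{"fingers":30,"xyz":[0,0,6],"delta_rot":[0,0,0.4]}]'
python3 - <<'E'
from h import *
state(); cm,im=snap("top"); cv2.imwrite("pics/top1.png",im); 
m=cv2.resize(im[108:278,45:285],None,fx=3.3,fy=3.3,interpolation=2)
wcm,w=snap("wrist"); 
o=np.zeros((600,800,3),np.uint8); 
a=cv2.resize(im[108:278,45:285],(480,340),interpolation=2); o[:340,:480]=a; o[:384-84,480:]=cv2.resize(w,(320,300))[:300]; cv2.imwrite("pics/c3.png",o[:345])
E
```

```text
t: 5.15
position: [0.3654, 0.2749, 0.2186]
ee_rot: [0.0, -0.056, 0.998, 0.0]
force: [1.0, -0.3, 0.7]
opening: 0.0301
gripper_force: 0.0
t 5.15 tcp [0.3654 0.2749 0.2186] toolx [-0.994 -0.111 -0.001] tooly [-0.111  0.994  0.   ] z [ 0.001  0.    -1.   ] open 0.0301
```

View pics/c3.png

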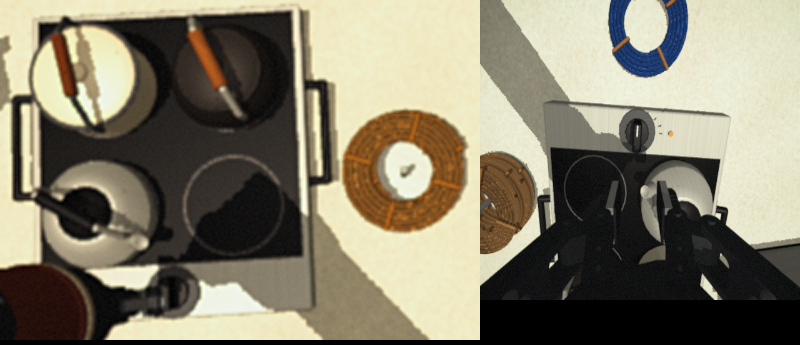

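The dial bar now lines up with the tray, and the tool reached 96.4° against the end stop, so the dial is off. Next I'll look at the stack from close up.

```bash
python3 -m inch '[{"fingers":60,"xyz":[0.8,-1.6,0.4],"delta_rot":[0,0,-1]},{"fingers":60,"xyz":[1.6,-3.2,0.4],"delta_rot":[0,0,-2]},{"fingers":60,"xyz":[2.4,-4.8,0.4],"delta_rot":[0,0,-3]},{"fingers":60,"xyz":[3.2,-6.4,0.4],"delta_rot":[0,0,-4]},{"fingers":60,"xyz":[4,-8,0.4],"delta_rot":[0,0,-5]},{"fingers":60,"xyz":[4.8,-9.6,0.4],"delta_rot":[0,0,-6]},{"fingers":60,"xyz":[5.4,-11,0.4],"delta_rot":[0,0,-7]},{"fingers":60,"xyz":[5.4,-11,0.4],"delta_rot":[0,0,-8]}]'
python3 -m inch '[{"fingers":60,"xyz":[0,0,0],"delta_rot":[0,0,-0.8]},{"fingers":60,"xyz":[0,0,0],"delta_rot":[0,0,-1.6]},{"fingers":60,"xyz":[0,0,0],"delta_rot":[0,0,-1.64]},{"fingers":60,"xyz":[0,0,0],"delta_rot":[0,0,-1.64]},{"fingers":60,"xyz":[0,0,0],"delta_rot":[0,0,-1.64]},{"fingers":60,"xyz":[0,0,0],"delta_rot":[0,0,-1.64]},{"fingers":60,"xyz":[0,0,0],"delta_rot":[0,0,-1.64]},{"fingers":60,"xyz":[0,0,0],"delta_rot":[0,0,-1.64]}]'
python3 - <<'E'
from h import *
state(); cm,im=snap("wrist","w2.png"); np.save("w2.npy",cm["world_from_camera"]); print(proj(cm,[.5045,.0012,.082])); print(proj(cm,[.536,-.275,.015]))
E
```

```text
t: 6.25
position: [0.5014, -0.0037, 0.2264]
ee_rot: [-0.0, 0.604, 0.797, 0.0]
force: [-0.1, 1.8, -1.1]
opening: 0.0599
gripper_force: 0.0
t: 7.25
position: [0.5008, -0.0006, 0.2263]
ee_rot: [-0.0, 0.708, 0.707, 0.0]
force: [-1.7, -0.3, 0.1]
opening: 0.06
gripper_force: 0.0
t 7.25 tcp [ 0.5008 -0.0006  0.2263] toolx [0.001 1.    0.   ] tooly [ 1.    -0.001 -0.   ] z [-0.  0. -1.] open 0.06
[257.05856095 177.14097709]
[277.27710597 346.71965834]
```

View pics/w2.png

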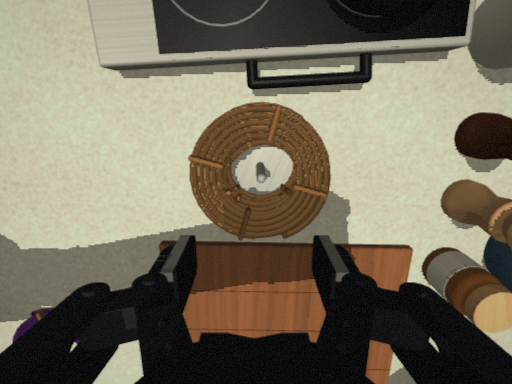

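```bash
cat >> h.py <<'E'
def ring(cm,im,p,z=.082,dia=.146,lo=(5,90,30),hi=(22,255,255),pad=1.25):
    """ellipse of the cane disc near world point p; returns centre px and world at z"""
    q=proj(cm,p); o,d=ray(cm,*q); f=cm["camera_matrix"][0,0]
    rad=f*dia/2/np.linalg.norm(np.array(p)-o)
    h=cv2.inRange(cv2.cvtColor(im,cv2.COLOR_BGR2HSV),lo,hi)
    k=np.zeros_like(h); cv2.circle(k,tuple(int(x) for x in q),int(rad*pad),255,-1)
    m=cv2.morphologyEx(h&k,cv2.MORPH_OPEN,np.ones((3,3),np.uint8))
    c=max(cv2.findContours(m,0,1)[0],key=cv2.contourArea)
    e=cv2.fitEllipse(cv2.convexHull(c)); return e,onz(cm,*e[0],z)
E
python3 - <<'E'
from h import *
W=ctrl.camera_model("wrist"); W["world_from_camera"]=np.load("w2.npy"); T=ctrl.camera_model("top")
w=cv2.imread("pics/w2.png"); t=cv2.imread("pics/top1.png")
e,p=ring(W,w,[.505,.005,.082]); print(e,p)
e2,p2=ring(T,t,[.505,.003,.082]); print(e2,p2)
print(tri([(W,*e[0]),(T,*e2[0])]))
# board in wrist: far edge line
print([onz(W,*c,.015) for c in [(160,241),(411,245)]])
E
```

```text
((259.93377685546875, 172.26393127441406), (138.6368408203125, 140.9376983642578), 122.89895629882812) [0.5073512  0.00619679 0.082     ]
((246.90188598632812, 192.64620971679688), (60.67137908935547, 63.50990295410156), 54.25328826904297) [0.50634862 0.00170721 0.082     ]
(array([0.50792548, 0.00166335, 0.06254195]), np.float64(0.000167943916386322))
[array([ 0.37750008, -0.10195859,  0.015     ]), array([ 0.7094881 , -0.10805353,  0.015     ])]
```

```bash
python3 -m inch '[{"fingers":58,"xyz":[1.2,0.1,-1],"delta_rot":[0,0,0]},{"fingers":58,"xyz":[2.47,0.1,-2],"delta_rot":[0,0,0]},{"fingers":58,"xyz":[2.47,0.1,-4],"delta_rot":[0,0,0]},{"fingers":58,"xyz":[2.47,0.1,-5.4],"delta_rot":[0,0,0]},{"fingers":58,"xyz":[2.47,0.1,-6.2],"delta_rot":[0,0,0]},{"fingers":58,"xyz":[2.47,0.1,-6.2],"delta_rot":[0,0,0]},{"fingers":58,"xyz":[2.47,0.1,-6.2],"delta_rot":[0,0,0]},{"fingers":30,"xyz":[2.47,0.1,-6.2],"delta_rot":[0,0,0]}]'
python3 -m inch '[{"fingers":30,"xyz":[0,0,0],"delta_rot":[0,0,0]},{"fingers":30,"xyz":[0,0,0],"delta_rot":[0,0,0]},{"fingers":30,"xyz":[0,0,0],"delta_rot":[0,0,0]},{"fingers":30,"xyz":[0,0,0.4],"delta_rot":[0,0,0]},{"fingers":30,"xyz":[0,0,0.8],"delta_rot":[0,0,0]},{"fingers":30,"xyz":[0,0,1.5],"delta_rot":[0,0,0]},{"fingers":30,"xyz":[0,0,2.5],"delta_rot":[0,0,0]},{"fingers":30,"xyz":[0,0,3],"delta_rot":[0,0,0]}]'
python3 - <<'E'
from h import *
state(); S,b=snap("side"); T,a=snap("top"); 
W,w=snap("wrist")
o=np.zeros((600,800,3),np.uint8); o[:300,:400]=cv2.resize(b[110:260,180:380],(400,300)); o[:300,400:]=cv2.resize(a[130:280,200:400],(400,300)); o[300:,:400]=cv2.resize(w,(400,300))
cv2.imwrite("pics/c4.png",o)
E
```

```text
t: 8.3
position: [0.5634, 0.0019, 0.0728]
ee_rot: [0.001, 0.708, 0.706, 0.001]
force: [-1.6, -0.6, 1.1]
opening: 0.041
gripper_force: 0.6
t: 9.3
position: [0.5633, 0.002, 0.1485]
ee_rot: [0.001, 0.708, 0.707, 0.001]
force: [-0.4, -0.4, -1.3]
opening: 0.0356
gripper_force: 58.5
t 9.3 tcp [0.5633 0.002  0.1485] toolx [ 0.002  1.    -0.   ] tooly [ 1.    -0.002  0.002] z [ 0.002 -0.    -1.   ] open 0.0356
```

View pics/c4.png

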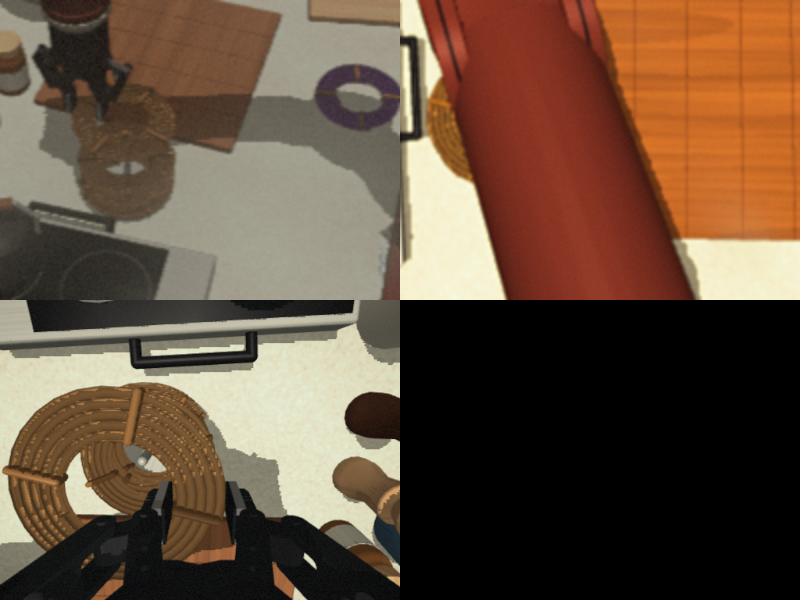

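The wrist view shows trivet5 gripped by its wall and clear of the rod. I'll carry it to the far-right slot.

```bash
python3 -m inch '[{"fingers":30,"xyz":[0.4,-1.4,0],"delta_rot":[0,0,0]},{"fingers":30,"xyz":[1.0,-3.4,0],"delta_rot":[0,0,0]},{"fingers":30,"xyz":[1.7,-5.5,0],"delta_rot":[0,0,0]},{"fingers":30,"xyz":[2.4,-7.8,0],"delta_rot":[0,0,0]},{"fingers":30,"xyz":[3.1,-10,0],"delta_rot":[0,0,0]},{"fingers":30,"xyz":[3.7,-12,0],"delta_rot":[0,0,0]},{"fingers":30,"xyz":[4.2,-13.6,0],"delta_rot":[0,0,0]},{"fingers":30,"xyz":[4.37,-14.3,-1],"delta_rot":[0,0,0]}]'
python3 -m inch '[{"fingers":30,"xyz":[0,0,-1.5],"delta_rot":[0,0,0]},{"fingers":30,"xyz":[0,0,-3],"delta_rot":[0,0,0]},{"fingers":30,"xyz":[0,0,-3.7],"delta_rot":[0,0,0]},{"fingers":30,"xyz":[0,0,-4.1],"delta_rot":[0,0,0]},{"fingers":30,"xyz":[0,0,-4.1],"delta_rot":[0,0,0]},{"fingers":58,"xyz":[0,0,-4.1],"delta_rot":[0,0,0]},{"fingers":58,"xyz":[0,0,-4.1],"delta_rot":[0,0,0]},{"fingers":58,"xyz":[0,0,-2],"delta_rot":[0,0,0]}]'
```

```text
t: 10.45
position: [0.6722, -0.3592, 0.121]
ee_rot: [0.001, 0.709, 0.705, -0.0]
force: [0.1, 1.1, -2.0]
opening: 0.0356
gripper_force: 58.5
t: 11.45
position: [0.6665, -0.3551, 0.0683]
ee_rot: [-0.005, 0.708, 0.706, -0.003]
force: [-0.2, -0.5, -0.8]
opening: 0.058
gripper_force: 0.0
```

```bash
python3 -m inch '[{"fingers":58,"xyz":[0,0,2],"delta_rot":[0,0,0]},{"fingers":58,"xyz":[-0.5,2,4],"delta_rot":[0,0,0]},{"fingers":58,"xyz":[-1.2,4.3,4.5],"delta_rot":[0,0,0]},{"fingers":58,"xyz":[-1.9,6.6,4.5],"delta_rot":[0,0,0]},{"fingers":58,"xyz":[-2.6,8.9,4.5],"delta_rot":[0,0,0]},{"fingers":58,"xyz":[-3.4,11.2,4.5],"delta_rot":[0,0,0]},{"fingers":58,"xyz":[-4.1,13.2,4.5],"delta_rot":[0,0,0]},{"fingers":58,"xyz":[-4.37,14.3,4.5],"delta_rot":[0,0,0]}]'
python3 - <<'E'
from h import *
state(); cm,im=snap("wrist","w3.png"); e,p=ring(cm,im,[.508,.003,.068],z=.068); print(e,p); state()
E
```

```text
t: 12.45
position: [0.5615, 0.0053, 0.1846]
ee_rot: [0.001, 0.706, 0.708, 0.0]
force: [0.5, -0.1, 0.5]
opening: 0.0582
gripper_force: 0.0
t 12.45 tcp [0.5615 0.0053 0.1846] toolx [-0.002  1.    -0.001] tooly [1.    0.002 0.001] z [ 0.001 -0.001 -1.   ] open 0.0582
((199.49790954589844, 194.99234008789062), (152.2080535888672, 178.77198791503906), 172.57675170898438) [ 0.51213901 -0.00316178  0.068     ]
t 12.5 tcp [0.5611 0.0087 0.1848] toolx [-0.005  1.     0.001] tooly [1.    0.005 0.001] z [ 0.001  0.001 -1.   ] open 0.0579
```

```bash
python3 -m inch '[{"fingers":58,"xyz":[0,0,-1],"delta_rot":[0,0,0]},{"fingers":58,"xyz":[0,0,-2.5],"delta_rot":[0,0,0]},{"fingers":58,"xyz":[0,0,-4],"delta_rot":[0,0,0]},{"fingers":58,"xyz":[0,0,-4.95],"delta_rot":[0,0,0]},{"fingers":58,"xyz":[0,0,-4.95],"delta_rot":[0,0,0]},{"fingers":30,"xyz":[0,0,-4.95],"delta_rot":[0,0,0]},{"fingers":30,"xyz":[0,0,-4.95],"delta_rot":[0,0,0]},{"fingers":30,"xyz":[0,0,-4.95],"delta_rot":[0,0,0]}]'
```

```text
t: 13.5
position: [0.5642, 0.002, 0.062]
ee_rot: [0.001, 0.708, 0.706, 0.001]
force: [1.8, -0.2, 7.5]
opening: 0.0362
gripper_force: 53.9
```

```bash
python3 -m inch '[{"fingers":30,"xyz":[0,0,0],"delta_rot":[0,0,0]},{"fingers":30,"xyz":[0,0,0.4],"delta_rot":[0,0,0]},{"fingers":30,"xyz":[0,0,0.8],"delta_rot":[0,0,0]},{"fingers":30,"xyz":[0,0,1.5],"delta_rot":[0,0,0]},{"fingers":30,"xyz":[0,0,2.5],"delta_rot":[0,0,0]},{"fingers":30,"xyz":[0,0,3.5],"delta_rot":[0,0,0]},{"fingers":30,"xyz":[0,0,3.5],"delta_rot":[0,0,0]},{"fingers":30,"xyz":[0,0,3.5],"delta_rot":[0,0,0]}]'
python3 - <<'E'
from h import *
state(); S,b=snap("side"); W,w=snap("wrist")
o=np.zeros((300,800,3),np.uint8); o[:,:400]=cv2.resize(b[80:230,180:380],(400,300)); o[:,400:]=cv2.resize(w,(400,300))
cv2.imwrite("pics/c5.png",o)
E
```

```text
t: 14.5
position: [0.5622, 0.0017, 0.1473]
ee_rot: [-0.0, 0.708, 0.706, -0.0]
force: [0.3, -0.6, -1.6]
opening: 0.0362
gripper_force: 54.3
t 14.5 tcp [0.5622 0.0017 0.1473] toolx [ 0.002  1.    -0.   ] tooly [ 1.    -0.002 -0.   ] z [-0. -0. -1.] open 0.0362
```

View pics/c5.png

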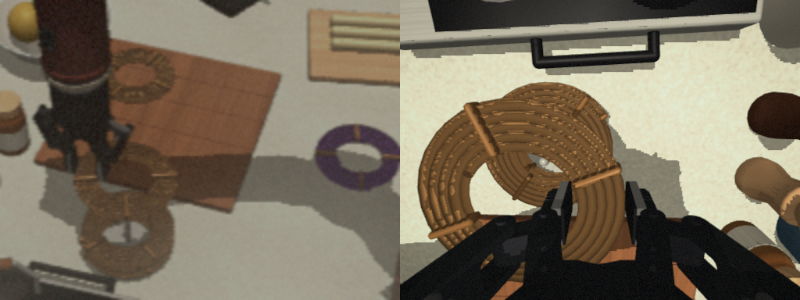

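Trivet5 lies on the board's far-right slot and trivet4 is held cleanly. I'll place it far-left.

```bash
python3 -m inch '[{"fingers":30,"xyz":[0.8,-1.5,0],"delta_rot":[0,0,0]},{"fingers":30,"xyz":[1.9,-3.4,0],"delta_rot":[0,0,0]},{"fingers":30,"xyz":[3,-5.4,0],"delta_rot":[0,0,0]},{"fingers":30,"xyz":[4,-7.2,-0.3],"delta_rot":[0,0,0]},{"fingers":30,"xyz":[4.4,-7.9,-1],"delta_rot":[0,0,0]},{"fingers":30,"xyz":[4.4,-7.9,-2.2],"delta_rot":[0,0,0]},{"fingers":30,"xyz":[4.4,-7.9,-3.4],"delta_rot":[0,0,0]},{"fingers":30,"xyz":[4.4,-7.9,-4.2],"delta_rot":[0,0,0]}]'
python3 -m inch '[{"fingers":30,"xyz":[0,0,-0.3],"delta_rot":[0,0,0]},{"fingers":30,"xyz":[0,0,-0.65],"delta_rot":[0,0,0]},{"fingers":30,"xyz":[0,0,-0.65],"delta_rot":[0,0,0]},{"fingers":58,"xyz":[0,0,-0.65],"delta_rot":[0,0,0]},{"fingers":58,"xyz":[0,0,-0.65],"delta_rot":[0,0,0]},{"fingers":58,"xyz":[0,0,1.5],"delta_rot":[0,0,0]},{"fingers":58,"xyz":[0,0,3.5],"delta_rot":[0,0,0]},{"fingers":58,"xyz":[0,0,5],"delta_rot":[0,0,0]}]'
```

```text
t: 15.6
position: [0.6713, -0.1953, 0.0398]
ee_rot: [-0.001, 0.708, 0.707, -0.001]
force: [0.2, -0.3, 0.1]
opening: 0.036
gripper_force: 54.5
t: 16.6
position: [0.6732, -0.1955, 0.1707]
ee_rot: [0.001, 0.708, 0.707, 0.001]
force: [0.4, -1.0, 0.3]
opening: 0.0579
gripper_force: 0.0
```

```bash
python3 -m inch '[{"fingers":58,"xyz":[-1.5,1.3,0],"delta_rot":[0,0,0]},{"fingers":58,"xyz":[-3,2.7,0],"delta_rot":[0,0,0]},{"fingers":58,"xyz":[-4.5,4,0],"delta_rot":[0,0,0]},{"fingers":58,"xyz":[-6,5.4,0],"delta_rot":[0,0,0]},{"fingers":58,"xyz":[-7.5,6.7,0],"delta_rot":[0,0,0]},{"fingers":58,"xyz":[-8.8,7.9,0],"delta_rot":[0,0,0]},{"fingers":58,"xyz":[-8.8,7.9,0],"delta_rot":[0,0,0]},{"fingers":58,"xyz":[-8.8,7.9,0],"delta_rot":[0,0,0]}]'
python3 - <<'E'
from h import *
state(); W,w=snap("wrist","w4.png"); np.save("w4.npy",W["world_from_camera"]); print(proj(W,[.508,.003,.054]), proj(W,[.508-.073,.003,.054]),proj(W,[.508+.073,.003,.054]),proj(W,[.508,.003,.079]))
E
```

```text
t: 17.6
position: [0.4531, 0.0014, 0.1682]
ee_rot: [0.001, 0.708, 0.706, 0.0]
force: [0.4, 0.3, 0.2]
opening: 0.0581
gripper_force: 0.0
t 17.6 tcp [0.4531 0.0014 0.1682] toolx [ 0.002  1.    -0.001] tooly [ 1.    -0.002  0.001] z [ 0.001 -0.001 -1.   ] open 0.0581
[313.86089732 185.18987705] [233.06921551 185.29744517] [394.56960359 185.0824194 ] [319.82700039 193.33438654]
```

View pics/w4.png

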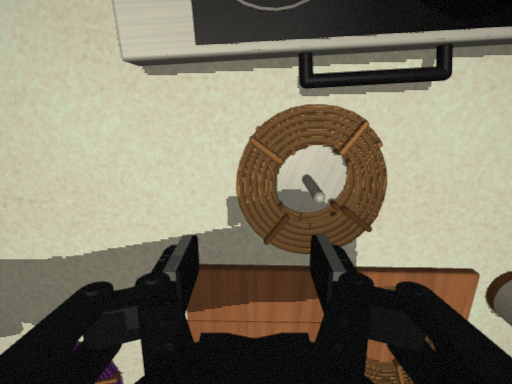

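Run:
```python
from h import *
W=ctrl.camera_model("wrist"); W4=dict(W,world_from_camera=np.load("w4.npy"));W2=dict(W,world_from_camera=np.load("w2.npy"))
for z in(.082,.068):print("w2",z,[np.round(proj(W2,[.508+d,.003,z])) for d in(-.073,.073)])
print("rod base",proj(W4,[.508,.003,.012]),"tip",proj(W4,[.508,.003,.079]))
for z in(.040,.054):print("w4",z,[np.round(proj(W4,[.506+d,.003,z])) for d in(-.073,.073)],[np.round(proj(W4,[.506,.003+d,z])) for d in(-.073,.073)])
```

```text
w2 0.082 [array([187., 175.]), array([334., 175.])]
w2 0.068 [array([190., 172.]), array([330., 172.])]
rod base [305.93114262 174.36472674] tip [319.82700039 193.33438654]
w4 0.04 [array([232., 181.]), array([386., 181.])] [array([305., 250.]), array([313., 101.])]
w4 0.054 [array([231., 185.]), array([392., 185.])] [array([307., 257.]), array([317., 101.])]
```

```bash
python3 -m inch '[{"fingers":58,"xyz":[-0.06,0.1,-1],"delta_rot":[0,0,0]},{"fingers":58,"xyz":[-0.06,0.1,-2.5],"delta_rot":[0,0,0]},{"fingers":58,"xyz":[-0.06,0.1,-4],"delta_rot":[0,0,0]},{"fingers":58,"xyz":[-0.06,0.1,-4.85],"delta_rot":[0,0,0]},{"fingers":58,"xyz":[-0.06,0.1,-4.85],"delta_rot":[0,0,0]},{"fingers":30,"xyz":[-0.06,0.1,-4.85],"delta_rot":[0,0,0]},{"fingers":30,"xyz":[-0.06,0.1,-4.85],"delta_rot":[0,0,0]},{"fingers":30,"xyz":[-0.06,0.1,-4.85],"delta_rot":[0,0,0]}]'
```

```text
t: 18.65
position: [0.4518, 0.0043, 0.0477]
ee_rot: [0.001, 0.708, 0.706, 0.0]
force: [-2.3, 0.0, 6.2]
opening: 0.0338
gripper_force: 56.0
```

```bash
python3 -m inch '[{"fingers":30,"xyz":[0,0,0.4],"delta_rot":[0,0,0]},{"fingers":30,"xyz":[0,0,1],"delta_rot":[0,0,0]},{"fingers":30,"xyz":[0,0,2],"delta_rot":[0,0,0]},{"fingers":30,"xyz":[0,0,3],"delta_rot":[0,0,0]},{"fingers":30,"xyz":[0,0,3.5],"delta_rot":[0,0,0]},{"fingers":30,"xyz":[0,0,3.5],"delta_rot":[0,0,0]},{"fingers":30,"xyz":[-0.2,-1.2,3.5],"delta_rot":[0,0,0]},{"fingers":30,"xyz":[-0.4,-3.2,3.5],"delta_rot":[0,0,0]}]'
python3 -m inch '[{"fingers":30,"xyz":[-0.3,-2.2,0],"delta_rot":[0,0,0]},{"fingers":30,"xyz":[-0.6,-4.4,0],"delta_rot":[0,0,0]},{"fingers":30,"xyz":[-0.9,-6.6,0],"delta_rot":[0,0,0]},{"fingers":30,"xyz":[-1.2,-8.6,0],"delta_rot":[0,0,0]},{"fingers":30,"xyz":[-1.4,-10.3,0],"delta_rot":[0,0,0]},{"fingers":30,"xyz":[-1.53,-11.2,-0.8],"delta_rot":[0,0,0]},{"fingers":30,"xyz":[-1.53,-11.2,-2],"delta_rot":[0,0,0]},{"fingers":30,"xyz":[-1.53,-11.2,-3.2],"delta_rot":[0,0,0]}]'
```

```text
t: 19.65
position: [0.4406, -0.0752, 0.1332]
ee_rot: [-0.0, 0.706, 0.708, -0.0]
force: [0.7, -0.5, -0.6]
opening: 0.0335
gripper_force: 63.6
t: 20.65
position: [0.402, -0.3555, 0.0517]
ee_rot: [-0.001, 0.708, 0.706, 0.0]
force: [1.0, -0.3, -0.5]
opening: 0.0337
gripper_force: 63.6
```

```bash
python3 -m inch '[{"fingers":30,"xyz":[0,0,-0.6],"delta_rot":[0,0,0]},{"fingers":30,"xyz":[0,0,-1.26],"delta_rot":[0,0,0]},{"fingers":30,"xyz":[0,0,-1.26],"delta_rot":[0,0,0]},{"fingers":58,"xyz":[0,0,-1.26],"delta_rot":[0,0,0]},{"fingers":58,"xyz":[0,0,-1.26],"delta_rot":[0,0,0]},{"fingers":58,"xyz":[0,0,1],"delta_rot":[0,0,0]},{"fingers":58,"xyz":[0,0,3.5],"delta_rot":[0,0,0]},{"fingers":58,"xyz":[0,0,5.5],"delta_rot":[0,0,0]}]'
```

```text
t: 21.65
position: [0.4032, -0.3557, 0.1942]
ee_rot: [0.001, 0.708, 0.707, -0.0]
force: [1.5, -0.9, -1.3]
opening: 0.058
gripper_force: 0.0
```

```bash
python3 -m inch '[{"fingers":50,"xyz":[0.2,0.8,1.6],"delta_rot":[0,0,-0.3]},{"fingers":50,"xyz":[0.8,2.8,2.8],"delta_rot":[0,0,-0.7]},{"fingers":50,"xyz":[1.4,5,3.5],"delta_rot":[0,0,-1.1]},{"fingers":50,"xyz":[2.2,7.3,4],"delta_rot":[0,0,-1.5]},{"fingers":50,"xyz":[3,9.6,4],"delta_rot":[0,0,-2]},{"fingers":50,"xyz":[3.8,11.9,4],"delta_rot":[0,0,-2.5]},{"fingers":50,"xyz":[4.4,14.2,4],"delta_rot":[0,0,-3]},{"fingers":50,"xyz":[5,16.5,4],"delta_rot":[0,0,-3.5]}]'
python3 -m inch '[{"fingers":50,"xyz":[0.8,1.5,0],"delta_rot":[0,0,-0.7]},{"fingers":50,"xyz":[1.6,3,0],"delta_rot":[0,0,-1.4]},{"fingers":50,"xyz":[2.4,4.3,0],"delta_rot":[0,0,-2]},{"fingers":50,"xyz":[3,5.4,0],"delta_rot":[0,0,-2.5]},{"fingers":50,"xyz":[3.4,6.2,0],"delta_rot":[0,0,-2.8]},{"fingers":50,"xyz":[3.4,6.2,0],"delta_rot":[0,0,-2.8]},{"fingers":50,"xyz":[3.4,6.2,0],"delta_rot":[0,0,-2.8]},{"fingers":50,"xyz":[3.4,6.2,0],"delta_rot":[0,0,-2.8]}]'
python3 - <<'E'
from h import *
state(); W,w=snap("wrist"); T,a=snap("top"); cv2.imwrite("pics/top2.png",a); cv2.imwrite("pics/w5.png",w); np.save("w5.npy",W["world_from_camera"])
o=np.zeros((600,800,3),np.uint8); o[:300,:400]=cv2.resize(w,(400,300)); o[300:,:]=cv2.resize(a[105:270,210:430],(400,300))[:,:1].repeat(800,1)*0
o[300:,:400]=cv2.resize(a[105:270,210:430],(400,300)); o[:300,400:]=cv2.resize(ctrl.get_image("side")[80:380,80:480],(400,300))
cv2.imwrite("pics/c6.png",o)
for n,p in dict(A=(.618,-.355,.029),B=(.618,-.195,.029),C=(.458,-.355,.029)).items():
    e,q=ring(T,a,p,z=.029,lo=(8,80,40),hi=(22,255,190)); print(n,e,q)
for p in [(.6425,.2258,.178),(.5846,.1965,.178)]: print(proj(W,p))
E
```

```text
t: 22.65
position: [0.528, 0.0587, 0.2918]
ee_rot: [0.001, 0.888, 0.459, 0.0]
force: [1.0, -0.2, -0.5]
opening: 0.0503
gripper_force: 0.0
t: 23.65
position: [0.6128, 0.2107, 0.2916]
ee_rot: [0.0, 0.973, 0.232, 0.0]
force: [-0.0, -0.2, 0.1]
opening: 0.0498
gripper_force: 0.0
t 23.65 tcp [0.6128 0.2107 0.2916] toolx [0.892 0.452 0.   ] tooly [ 0.452 -0.892  0.001] z [ 0.    -0.001 -1.   ] open 0.0498
A ((385.6565856933594, 152.30377197265625), (55.30574035644531, 58.834529876708984), 131.76304626464844) [ 0.61171956 -0.34697316  0.029     ]
B ((323.8803405761719, 150.58938598632812), (56.430545806884766, 58.59625244140625), 46.10955047607422) [ 0.61622516 -0.19154034  0.029     ]
C ((388.3699035644531, 213.53196716308594), (58.116004943847656, 60.192264556884766), 160.24456787109375) [ 0.45823922 -0.34819657  0.029     ]
[253.03806106 151.35443696]
[253.01826689 220.59096237]
```

View pics/c6.png

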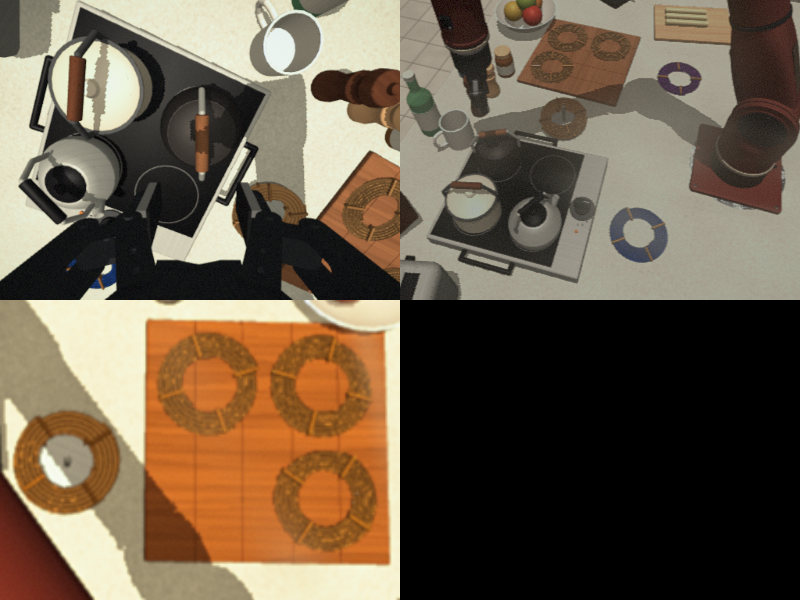

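The wrist view shows the bean handle's grip centre at about (258,187) full scale, upright in the image. The top and side views show three trivets flat on the board and two left on the rod. I'll cross-check the numbers from two views.

```bash
cat >> h.py <<'E'
def wood(cm,im,p,rad=60,lo=(0,90,50),hi=(16,255,255)):
    q=proj(cm,p); h=cv2.inRange(cv2.cvtColor(im,cv2.COLOR_BGR2HSV),lo,hi)
    k=np.zeros_like(h); cv2.circle(k,tuple(int(x) for x in q),rad,255,-1)
    m=cv2.morphologyEx(h&k,cv2.MORPH_CLOSE,np.ones((5,5),np.uint8))
    c=max(cv2.findContours(m,0,1)[0],key=cv2.contourArea); r=cv2.minAreaRect(c); return r
E
python3 - <<'E'
from h import *
W=ctrl.camera_model("wrist"); W["world_from_camera"]=np.load("w5.npy"); w=cv2.imread("pics/w5.png")
T=ctrl.camera_model("top");a=cv2.imread("pics/top2.png"); S,b=snap("side")
for n,p in dict(A=(.613,-.350,.029),B=(.616,-.193,.029),C=(.458,-.35,.029)).items():
    e,q=ring(S,b,p,z=.029,lo=(8,60,20),hi=(24,255,150)); e2,q2=ring(T,a,p,z=.029,lo=(8,80,40),hi=(22,255,190)); print(n,e,np.round(q,4),np.round(q2,4),tri([(S,*e[0]),(T,*e2[0])]))
for n,p in dict(bean=(.614,.21,.176),stew=(.608,.361,.177)).items():
    r=wood(W,w,p); print(n,r,onz(W,*r[0],p[2])); 
    rt=wood(T,a,p,22); print(rt,onz(T,*rt[0],p[2]),tri([(W,*r[0]),(T,*rt[0])]))
E
```

```text
A ((247.18649291992188, 118.86848449707031), (42.76448059082031, 50.992557525634766), 91.40779876708984) [ 0.6094 -0.3373  0.029 ] [ 0.6117 -0.347   0.029 ] (array([ 0.61437862, -0.35156556,  0.0159944 ]), np.float64(0.00018053400625068835))
B ((231.36578369140625, 144.99696350097656), (53.05815505981445, 53.52193069458008), 48.713340759277344) [ 0.6178 -0.1963  0.029 ] [ 0.6162 -0.1915  0.029 ] (array([ 0.61508718, -0.19024738,  0.03535455]), np.float64(0.00010593932264826796))
C ((288.56927490234375, 127.01029968261719), (44.20090103149414, 52.181095123291016), 98.86263275146484) [ 0.4583 -0.3393  0.029 ] [ 0.4582 -0.3482  0.029 ] (array([ 0.45977955, -0.35181923,  0.01794333]), np.float64(0.0011868830575298194))
bean ((257.9999694824219, 182.99996948242188), (73.99998474121094, 17.999996185302734), 90.0) [0.61859549 0.20866015 0.176     ]
((145.013427734375, 140.09060668945312), (43.746986389160156, 36.4558219909668), 55.00798034667969) [0.61041695 0.21777736 0.176     ] (array([0.61443711, 0.21319884, 0.17538   ]), np.float64(0.006114566124315308))
stew ((97.05915832519531, 113.50300598144531), (20.58357810974121, 82.89291381835938), 2.9108378887176514) [0.61140127 0.35748772 0.177     ]
((76.0, 141.0), (43.401329040527344, 43.401329040527344), 9.462322235107422) [0.60830758 0.36245214 0.177     ] (array([0.60950551, 0.3628768 , 0.17030153]), np.float64(0.002218283371832205))
```

```bash
python3 -m inch '[{"fingers":50,"xyz":[0.15,-0.09,-1],"delta_rot":[0,0,0]},{"fingers":50,"xyz":[0.15,-0.09,-2.5],"delta_rot":[0,0,0]},{"fingers":50,"xyz":[0.15,-0.09,-4],"delta_rot":[0,0,0]},{"fingers":50,"xyz":[0.15,-0.09,-5],"delta_rot":[0,0,0]},{"fingers":50,"xyz":[0.15,-0.09,-5.4],"delta_rot":[0,0,0]},{"fingers":50,"xyz":[0.15,-0.09,-5.4],"delta_rot":[0,0,0]},{"fingers":10,"xyz":[0.15,-0.09,-5.4],"delta_rot":[0,0,0]},{"fingers":10,"xyz":[0.15,-0.09,-5.4],"delta_rot":[0,0,0]}]'
python3 -m inch '[{"fingers":10,"xyz":[0,0,0],"delta_rot":[0,0,0]},{"fingers":10,"xyz":[0,0,0],"delta_rot":[0,0,0]},{"fingers":10,"xyz":[0,0,0.2],"delta_rot":[0,0,0]},{"fingers":10,"xyz":[0,0,0.5],"delta_rot":[0,0,0]},{"fingers":10,"xyz":[0,0,0.9],"delta_rot":[0,0,0]},{"fingers":10,"xyz":[0,0,1.4],"delta_rot":[0,0,0]},{"fingers":10,"xyz":[0,0,2],"delta_rot":[0,0,0]},{"fingers":10,"xyz":[0,0,2.4],"delta_rot":[0,0,0]}]'
```

```text
t: 24.85
position: [0.6172, 0.2097, 0.1575]
ee_rot: [0.0, 0.973, 0.233, 0.001]
force: [3.2, -6.1, 6.9]
opening: 0.0145
gripper_force: 42.1
t: 25.85
position: [0.6168, 0.21, 0.2179]
ee_rot: [-0.0, 0.973, 0.233, 0.001]
force: [0.3, -0.5, -9.4]
opening: 0.0143
gripper_force: 58.6
```

```bash
python3 -m inch '[{"fingers":10,"xyz":[-0.4,-0.5,0.3],"delta_rot":[0,0,0]},{"fingers":10,"xyz":[-1.2,-1.7,0.4],"delta_rot":[0,0,0]},{"fingers":10,"xyz":[-2,-3.2,0.4],"delta_rot":[0,0,0]},{"fingers":10,"xyz":[-2.5,-4.9,0.4],"delta_rot":[0,0,0]},{"fingers":10,"xyz":[-2.7,-6.6,0.4],"delta_rot":[0,0,0]},{"fingers":10,"xyz":[-2.7,-8.3,0.4],"delta_rot":[0,0,0]},{"fingers":10,"xyz":[-2.6,-10,0.4],"delta_rot":[0,0,0]},{"fingers":10,"xyz":[-2.4,-11.7,0.4],"delta_rot":[0,0,0]}]'
python3 -m inch '[{"fingers":10,"xyz":[0.4,-1.7,0],"delta_rot":[0,0,0]},{"fingers":10,"xyz":[0.8,-3.4,0],"delta_rot":[0,0,0]},{"fingers":10,"xyz":[1.2,-5.1,0],"delta_rot":[0,0,0]},{"fingers":10,"xyz":[1.6,-6.8,0],"delta_rot":[0,0,0]},{"fingers":10,"xyz":[1.9,-8.3,0],"delta_rot":[0,0,0]},{"fingers":10,"xyz":[2.15,-9.6,0],"delta_rot":[0,0,0]},{"fingers":10,"xyz":[2.25,-10.4,0],"delta_rot":[0,0,0]},{"fingers":10,"xyz":[2.25,-10.6,0],"delta_rot":[0,0,0]}]'
python3 - <<'E'
from h import *
state(); W,w=snap("wrist","w6.png"); print(ctrl.observe()["force"])
E
```

```text
t: 26.85
position: [0.5554, -0.0847, 0.2266]
ee_rot: [0.0, 0.973, 0.232, -0.0]
force: [0.7, 0.1, -8.1]
opening: 0.0139
gripper_force: 58.7
t: 27.85
position: [0.6119, -0.3491, 0.2259]
ee_rot: [-0.0, 0.973, 0.232, -0.0]
force: [-0.3, 0.6, -8.8]
opening: 0.014
gripper_force: 58.8
t 27.85 tcp [ 0.6119 -0.3491  0.2259] toolx [ 0.893  0.451 -0.001] tooly [ 0.451 -0.893 -0.001] z [-0.001  0.    -1.   ] open 0.014
[-0.31224748 -0.55924449 -8.39591748]
```

```bash
python3 -m inch '[{"fingers":10,"xyz":[0,0,-0.7],"delta_rot":[0,0,0]},{"fingers":10,"xyz":[0,0,-1.5],"delta_rot":[0,0,0]},{"fingers":10,"xyz":[0,0,-2.2],"delta_rot":[0,0,0]},{"fingers":10,"xyz":[0,0,-2.7],"delta_rot":[0,0,0]},{"fingers":10,"xyz":[0,0,-3],"delta_rot":[0,0,0]},{"fingers":10,"xyz":[0,0,-3.2],"delta_rot":[0,0,0]},{"fingers":10,"xyz":[0,0,-3.3],"delta_rot":[0,0,0]},{"fingers":10,"xyz":[0,0,-3.34],"delta_rot":[0,0,0]}]'
```

```text
t: 28.9
position: [0.6129, -0.3479, 0.1431]
ee_rot: [0.0, 0.973, 0.233, 0.0]
force: [-0.3, -0.7, -8.2]
opening: 0.0141
gripper_force: 58.7
```

Still fully hanging, so I'll go down in fine steps.

```bash
python3 -m inch '[{"fingers":10,"xyz":[0,0,-0.02],"delta_rot":[0,0,0]},{"fingers":10,"xyz":[0,0,-0.04],"delta_rot":[0,0,0]},{"fingers":10,"xyz":[0,0,-0.06],"delta_rot":[0,0,0]},{"fingers":10,"xyz":[0,0,-0.08],"delta_rot":[0,0,0]},{"fingers":10,"xyz":[0,0,-0.1],"delta_rot":[0,0,0]},{"fingers":10,"xyz":[0,0,-0.1],"delta_rot":[0,0,0]},{"fingers":10,"xyz":[0,0,-0.1],"delta_rot":[0,0,0]},{"fingers":10,"xyz":[0,0,-0.1],"delta_rot":[0,0,0]}]'
```

```text
t: 29.9
position: [0.6132, -0.3486, 0.1414]
ee_rot: [0.001, 0.973, 0.232, 0.001]
force: [-1.4, -4.9, 5.7]
opening: 0.0137
gripper_force: 60.2
```

```bash
python3 -m inch '[{"fingers":50,"xyz":[0,0,0],"delta_rot":[0,0,0]},{"fingers":50,"xyz":[0,0,0],"delta_rot":[0,0,0]},{"fingers":50,"xyz":[0,0,0.5],"delta_rot":[0,0,0]},{"fingers":50,"xyz":[0,0,2],"delta_rot":[0,0,0]},{"fingers":50,"xyz":[0,0,4],"delta_rot":[0,0,0]},{"fingers":50,"xyz":[-0.5,1.5,5.8],"delta_rot":[0,0,0]},{"fingers":50,"xyz":[-1,3.5,6.2],"delta_rot":[0,0,0]},{"fingers":50,"xyz":[-1.5,5.8,6.2],"delta_rot":[0,0,0]}]'
python3 -m inch '[{"fingers":50,"xyz":[-0.5,2.4,0],"delta_rot":[0,0,-0.2]},{"fingers":50,"xyz":[-0.8,4.8,0],"delta_rot":[0,0,-0.4]},{"fingers":50,"xyz":[-1,7.2,0],"delta_rot":[0,0,-0.6]},{"fingers":50,"xyz":[-1,9.6,0],"delta_rot":[0,0,-0.8]},{"fingers":50,"xyz":[-0.7,12,0],"delta_rot":[0,0,-1]},{"fingers":50,"xyz":[-0.1,14.4,0],"delta_rot":[0,0,-1.2]},{"fingers":50,"xyz":[0.5,16.8,0],"delta_rot":[0,0,-1.25]},{"fingers":50,"xyz":[1,19.2,0],"delta_rot":[0,0,-1.25]}]'
python3 -m inch '[{"fingers":50,"xyz":[0.3,2.4,0],"delta_rot":[0,0,0]},{"fingers":50,"xyz":[0.4,3.2,0],"delta_rot":[0,0,0]},{"fingers":50,"xyz":[0.4,3.4,0],"delta_rot":[0,0,0]},{"fingers":50,"xyz":[0.4,3.4,0],"delta_rot":[0,0,0]},{"fingers":50,"xyz":[0.4,3.4,0],"delta_rot":[0,0,0]},{"fingers":50,"xyz":[0.4,3.4,0],"delta_rot":[0,0,0]},{"fingers":50,"xyz":[0.4,3.4,0],"delta_rot":[0,0,0]},{"fingers":50,"xyz":[0.4,3.4,0],"delta_rot":[0,0,0]}]'
python3 - <<'E'
from h import *
state(); W,w=snap("wrist","w7.png"); np.save("w7.npy",W["world_from_camera"]); T,a=snap("top"); cv2.imwrite("pics/top3.png",a)
r=wood(W,w,(.6095,.361,.175)); print(r,onz(W,*r[0],.175))
o=np.zeros((300,800,3),np.uint8);o[:,:400]=cv2.resize(w,(400,300));o[:,400:]=cv2.resize(a[95:270,210:430],(400,300)); cv2.imwrite("pics/c7.png",o)
E
```

```text
t: 30.9
position: [0.5755, -0.2014, 0.2975]
ee_rot: [0.001, 0.973, 0.232, 0.001]
force: [2.0, 0.4, 0.9]
opening: 0.0501
gripper_force: 0.0
t: 31.9
position: [0.6007, 0.279, 0.2962]
ee_rot: [-0.0, 0.992, 0.125, 0.0]
force: [1.8, -1.0, 0.4]
opening: 0.05
gripper_force: 0.0
t: 32.9
position: [0.6104, 0.3618, 0.2954]
ee_rot: [0.0, 0.992, 0.125, 0.0]
force: [-0.0, 0.9, 0.2]
opening: 0.0501
gripper_force: 0.0
t 32.9 tcp [0.6104 0.3618 0.2954] toolx [0.969 0.248 0.   ] tooly [ 0.248 -0.969  0.   ] z [ 0.  0. -1.] open 0.0501
((257.0, 187.0), (72.0, 16.0), 90.0) [0.61043973 0.35830892 0.175     ]
```

View pics/c7.png

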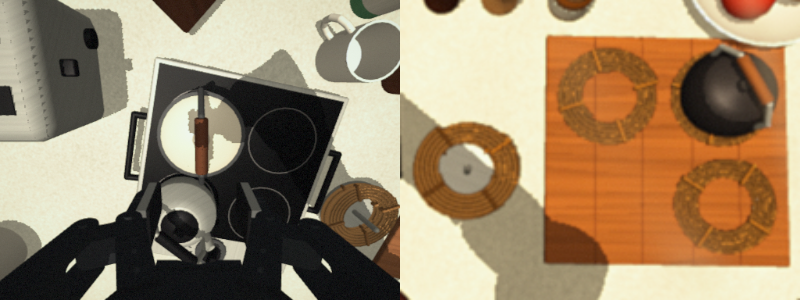

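Wrist: the stewpot handle is centred at (257,187) and aligned. Top: the beanpot sits on its trivet. I'll grip the stewpot.

```bash
python3 -m inch '[{"fingers":50,"xyz":[0,-0.09,-1],"delta_rot":[0,0,0]},{"fingers":50,"xyz":[0,-0.09,-2.5],"delta_rot":[0,0,0]},{"fingers":50,"xyz":[0,-0.09,-4],"delta_rot":[0,0,0]},{"fingers":50,"xyz":[0,-0.09,-5],"delta_rot":[0,0,0]},{"fingers":50,"xyz":[0,-0.09,-5.4],"delta_rot":[0,0,0]},{"fingers":50,"xyz":[0,-0.09,-5.4],"delta_rot":[0,0,0]},{"fingers":10,"xyz":[0,-0.09,-5.4],"delta_rot":[0,0,0]},{"fingers":10,"xyz":[0,-0.09,-5.4],"delta_rot":[0,0,0]}]'
python3 -m inch '[{"fingers":10,"xyz":[0,0,0],"delta_rot":[0,0,0]},{"fingers":10,"xyz":[0,0,0],"delta_rot":[0,0,0]},{"fingers":10,"xyz":[0,0,0.2],"delta_rot":[0,0,0]},{"fingers":10,"xyz":[0,0,0.5],"delta_rot":[0,0,0]},{"fingers":10,"xyz":[0,0,0.9],"delta_rot":[0,0,0]},{"fingers":10,"xyz":[0,0,1.4],"delta_rot":[0,0,0]},{"fingers":10,"xyz":[0,0,2],"delta_rot":[0,0,0]},{"fingers":10,"xyz":[0,0,2.8],"delta_rot":[0,0,0]}]'
```

```text
t: 34.0
position: [0.6108, 0.36, 0.1616]
ee_rot: [-0.0, 0.992, 0.125, 0.001]
force: [0.3, -7.2, 8.1]
opening: 0.0144
gripper_force: 40.5
t: 35.0
position: [0.6102, 0.3599, 0.2315]
ee_rot: [0.0, 0.992, 0.125, -0.0]
force: [0.7, -0.9, -6.4]
opening: 0.0143
gripper_force: 58.6
```

```bash
python3 -m inch '[{"fingers":10,"xyz":[-0.2,-0.6,0],"delta_rot":[0,0,0]},{"fingers":10,"xyz":[-0.6,-1.9,0],"delta_rot":[0,0,0]},{"fingers":10,"xyz":[-1,-3.5,0],"delta_rot":[0,0,0]},{"fingers":10,"xyz":[-1.3,-5.3,0],"delta_rot":[0,0,0]},{"fingers":10,"xyz":[-1.6,-7.2,0],"delta_rot":[0,0,0]},{"fingers":10,"xyz":[-1.8,-9.1,0],"delta_rot":[0,0,0]},{"fingers":10,"xyz":[-1.8,-11,0],"delta_rot":[0,0,0]},{"fingers":10,"xyz":[-1.8,-12.9,0],"delta_rot":[0,0,0]}]'
python3 -m inch '[{"fingers":10,"xyz":[0,-1.9,0],"delta_rot":[0,0,0]},{"fingers":10,"xyz":[0.3,-3.8,0],"delta_rot":[0,0,0]},{"fingers":10,"xyz":[0.8,-5.6,0],"delta_rot":[0,0,0]},{"fingers":10,"xyz":[1.3,-7.2,0],"delta_rot":[0,0,0]},{"fingers":10,"xyz":[1.7,-8.4,0],"delta_rot":[0,0,0]},{"fingers":10,"xyz":[2,-9.1,0],"delta_rot":[0,0,0]},{"fingers":10,"xyz":[2,-9.2,0],"delta_rot":[0,0,0]},{"fingers":10,"xyz":[2,-9.2,-0.5],"delta_rot":[0,0,0]}]'
```

```text
t: 36.0
position: [0.5641, 0.0348, 0.23]
ee_rot: [0.001, 0.992, 0.125, -0.0]
force: [0.7, 0.0, -7.6]
opening: 0.0142
gripper_force: 58.8
t: 37.0
position: [0.6157, -0.1909, 0.2184]
ee_rot: [-0.0, 0.992, 0.126, 0.001]
force: [-0.1, 0.4, -7.9]
opening: 0.0135
gripper_force: 59.0
```

```bash
python3 -m inch '[{"fingers":10,"xyz":[0,0,-0.7],"delta_rot":[0,0,0]},{"fingers":10,"xyz":[0,0,-1.4],"delta_rot":[0,0,0]},{"fingers":10,"xyz":[0,0,-2],"delta_rot":[0,0,0]},{"fingers":10,"xyz":[0,0,-2.45],"delta_rot":[0,0,0]},{"fingers":10,"xyz":[0,0,-2.7],"delta_rot":[0,0,0]},{"fingers":10,"xyz":[0,0,-2.82],"delta_rot":[0,0,0]},{"fingers":10,"xyz":[0,0,-2.86],"delta_rot":[0,0,0]},{"fingers":10,"xyz":[0,0,-2.9],"delta_rot":[0,0,0]}]'
```

```text
t: 38.0
position: [0.6156, -0.1927, 0.1458]
ee_rot: [0.0, 0.992, 0.125, 0.0]
force: [0.7, -1.2, -1.9]
opening: 0.0138
gripper_force: 59.4
```

```bash
python3 -m inch '[{"fingers":10,"xyz":[0,0,-0.02],"delta_rot":[0,0,0]},{"fingers":10,"xyz":[0,0,-0.03],"delta_rot":[0,0,0]},{"fingers":10,"xyz":[0,0,-0.04],"delta_rot":[0,0,0]},{"fingers":10,"xyz":[0,0,-0.05],"delta_rot":[0,0,0]},{"fingers":10,"xyz":[0,0,-0.06],"delta_rot":[0,0,0]},{"fingers":10,"xyz":[0,0,-0.06],"delta_rot":[0,0,0]},{"fingers":10,"xyz":[0,0,-0.06],"delta_rot":[0,0,0]},{"fingers":10,"xyz":[0,0,-0.06],"delta_rot":[0,0,0]}]'
```

```text
t: 39.0
position: [0.616, -0.1937, 0.1453]
ee_rot: [0.001, 0.992, 0.125, 0.001]
force: [-1.0, -4.2, 7.6]
opening: 0.0136
gripper_force: 60.5
```

```bash
python3 -m inch '[{"fingers":50,"xyz":[0,0,0],"delta_rot":[0,0,0]},{"fingers":50,"xyz":[0,0,0],"delta_rot":[0,0,0]},{"fingers":50,"xyz":[0,0,0.5],"delta_rot":[0,0,0]},{"fingers":50,"xyz":[0,0,2],"delta_rot":[0,0,0]},{"fingers":50,"xyz":[0,0,4],"delta_rot":[0,0,0]},{"fingers":50,"xyz":[-0.4,1.5,5.8],"delta_rot":[0,0,0.3]},{"fingers":50,"xyz":[-0.8,3.5,6.2],"delta_rot":[0,0,0.6]},{"fingers":50,"xyz":[-1.2,5.8,6.2],"delta_rot":[0,0,1]}]'
python3 -m inch '[{"fingers":50,"xyz":[-0.6,2.2,0],"delta_rot":[0,0,0.5]},{"fingers":50,"xyz":[-1.2,4.4,0],"delta_rot":[0,0,1]},{"fingers":50,"xyz":[-1.8,6.6,0],"delta_rot":[0,0,1.5]},{"fingers":50,"xyz":[-2.5,8.8,0],"delta_rot":[0,0,2]},{"fingers":50,"xyz":[-3.2,11,0],"delta_rot":[0,0,2.5]},{"fingers":50,"xyz":[-4,13,0],"delta_rot":[0,0,3]},{"fingers":50,"xyz":[-4.8,15,0],"delta_rot":[0,0,3.5]},{"fingers":50,"xyz":[-5.3,16.2,0],"delta_rot":[0,0,3.5]}]'
python3 -m inch '[{"fingers":50,"xyz":[0,0,0],"delta_rot":[0,0,0]},{"fingers":50,"xyz":[0,0,0],"delta_rot":[0,0,0]},{"fingers":50,"xyz":[0,0,0],"delta_rot":[0,0,0]},{"fingers":50,"xyz":[0,0,0],"delta_rot":[0,0,0]},{"fingers":50,"xyz":[0,0,0],"delta_rot":[0,0,0]},{"fingers":50,"xyz":[0,0,0],"delta_rot":[0,0,0]},{"fingers":50,"xyz":[0,0,0],"delta_rot":[0,0,0]},{"fingers":50,"xyz":[0,0,0],"delta_rot":[0,0,0]}]'
python3 - <<'E'
from h import *
state(); W,w=snap("wrist","w8.png"); np.save("w8.npy",W["world_from_camera"]); T,a=snap("top"); cv2.imwrite("pics/top4.png",a)
print([proj(W,p) for p in((.4542,.3558,.171),(.4713,.3846,.171),(.4371,.3271,.171))])
o=np.zeros((384,800,3),np.uint8);o[:,:512]=w;o[:230,512:]=cv2.resize(a[95:270,210:430],(288,230)); cv2.imwrite("pics/c8.png",o)
E
```

```text
t: 40.0
position: [0.5854, -0.0462, 0.301]
ee_rot: [0.0, 0.977, 0.212, 0.001]
force: [0.5, 0.8, 0.0]
opening: 0.0501
gripper_force: 0.0
t: 41.0
position: [0.4507, 0.3603, 0.2998]
ee_rot: [-0.0, 0.867, 0.498, 0.0]
force: [-0.1, 0.4, -0.6]
opening: 0.05
gripper_force: 0.0
t: 42.0
position: [0.4527, 0.3574, 0.2988]
ee_rot: [-0.0, 0.869, 0.496, -0.0]
force: [-0.2, 0.3, 0.1]
opening: 0.0499
gripper_force: 0.0
t 42.0 tcp [0.4527 0.3574 0.2988] toolx [ 0.509  0.861 -0.   ] tooly [ 0.861 -0.509 -0.   ] z [-0.  0. -1.] open 0.0499
[array([255.34923533, 184.1893202 ]), array([255.50288622, 148.95867867]), array([255.15419336, 216.99792557])]
```

View pics/c8.png

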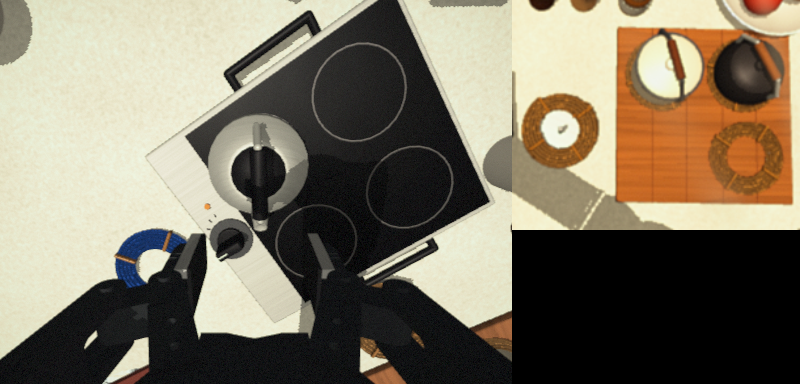

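Wrist: the kettle handle centre is at about (260,183), vertical; the stewpot and beanpot are on their trivets. I'll check the dial bar's direction numerically.

Run:
```python
from h import *
W=ctrl.camera_model("wrist"); W["world_from_camera"]=np.load("w8.npy"); w=cv2.imread("pics/w8.png")
c=np.array([.3635,.275])
for a in (0,.1,.2,.3):
    d=np.array([np.cos(np.radians(3.4)-a),np.sin(np.radians(3.4)-a)])*.019
    P=[proj(W,[*(c+s*d),z]) for z in(.089,) for s in(-1,1)]; print(a,np.round(P,1).tolist(), np.degrees(np.arctan2(*(P[1]-P[0])[::-1])))
# bright pointer line on the bar & tray strip edges
g=cv2.cvtColor(w,cv2.COLOR_BGR2GRAY)[212:268,202:260]
for r in g[::3]: print(' '.join('%3d'%x for x in r[::2]))
```

```text
0 [[215.5, 259.1], [238.8, 244.7]] -31.63096881487406
0.1 [[214.7, 258.0], [239.5, 245.8]] -26.068252916656167
0.2 [[214.0, 256.8], [240.2, 247.0]] -20.615959488307787
0.3 [[213.5, 255.6], [240.7, 248.2]] -15.260867514767984
224 223 223 226 226 225 220 223 223 223 224 225 224 223 222 223 222 221 216  79  26  54  84 108 135  53  25  16  13
223 227 228 224 222 222 158 203 222 225 223 222 222 223 223 224 221 220 221 217  80  24  17  29  35  62  26  32  34
227 221 222 222 223 222 225 221 223 221 222 223 188 158 145 135 187 221 219 222 222  81  23  23  19  59  24  27  34
222 221 222 216 111 198 219 221 195 102  93  89  94  88  89  89  88  91  87  68 135 225 146  24  18  74 149 145 172
221 222 224 222 220 223 224 119  92  89  90  87  88  91  86  88  88  89  90  89  87  73 114 149  24  35 146 163 137
225 222 220 221 223 194  88  89  90  90  90  91  90  70  71  64  89  90  91  91  88  88  85  85 113  27 136 158 172
206 224 218 204 192  87  86  90  87  87  60  27  53  58  50  51  53  22  27  88  88  86  90  84 103 164  40 102 154
141 126 222 221 149  91  86  85  80  29  47  44  47  46  40  46
[... 628 characters left out ...]
 219
 15  11 101 237 237 237 197  57   9   8  27  45  40  43  41  36  36  30  38  76  87  85  84 129 219 217 220 218 219
  7  19  99 239 238 236 236  51  31  40  40 117 194  58  33  29  71  80  86  85  81 116 212 220 221 221 219 221 221
 14  20  57 234 233 236 238 185  38 195 193  60  28  33  83  84  84  86 116 174 215 221 220 221 219 219 220 218 219
 19  14  30 235 238 234 237 239 214  30  25 162 209 220 219 217 219 220 221 221 222 219 221 220 220 220 218 212 217
 18  20  20 236 239 237 237 237 236 238 238 237 233 202 220 219 220 219 221 221 220 219 219 219 216 212 220 222 219
 12  12  58 234 234 236 237 240 236 236 237 238 236 233 207 221 221 221 220 218 218 217 214 220 222 221 218 217 217
```

The pointer line slopes about -32°, matching dial = 0 (-31.6°). Now the kettle.

```bash
python3 -m inch '[{"fingers":50,"xyz":[0.17,-0.14,-1],"delta_rot":[0,0,0]},{"fingers":50,"xyz":[0.17,-0.14,-2.5],"delta_rot":[0,0,0]},{"fingers":50,"xyz":[0.17,-0.14,-4.2],"delta_rot":[0,0,0]},{"fingers":50,"xyz":[0.17,-0.14,-5.3],"delta_rot":[0,0,0]},{"fingers":50,"xyz":[0.17,-0.14,-5.7],"delta_rot":[0,0,0]},{"fingers":50,"xyz":[0.17,-0.14,-5.7],"delta_rot":[0,0,0]},{"fingers":10,"xyz":[0.17,-0.14,-5.7],"delta_rot":[0,0,0]},{"fingers":10,"xyz":[0.17,-0.14,-5.7],"delta_rot":[0,0,0]}]'
python3 -m inch '[{"fingers":10,"xyz":[0,0,0],"delta_rot":[0,0,0]},{"fingers":10,"xyz":[0,0,0],"delta_rot":[0,0,0]},{"fingers":10,"xyz":[0,0,0.2],"delta_rot":[0,0,0]},{"fingers":10,"xyz":[0,0,0.5],"delta_rot":[0,0,0]},{"fingers":10,"xyz":[0,0,0.9],"delta_rot":[0,0,0]},{"fingers":10,"xyz":[0,0,1.4],"delta_rot":[0,0,0]},{"fingers":10,"xyz":[0,0,2],"delta_rot":[0,0,0]},{"fingers":10,"xyz":[0,0,2.8],"delta_rot":[0,0,0]}]'
```

```text
t: 43.1
position: [0.4573, 0.3545, 0.1574]
ee_rot: [-0.0, 0.869, 0.496, 0.001]
force: [-4.1, 2.9, 5.0]
opening: 0.0147
gripper_force: 39.8
t: 44.1
position: [0.4569, 0.3538, 0.2275]
ee_rot: [0.0, 0.869, 0.496, -0.0]
force: [0.2, -0.7, -5.2]
opening: 0.0138
gripper_force: 58.3
```

```bash
python3 -m inch '[{"fingers":10,"xyz":[0.2,-0.6,0],"delta_rot":[0,0,0]},{"fingers":10,"xyz":[0.5,-1.9,0],"delta_rot":[0,0,0]},{"fingers":10,"xyz":[0.7,-3.6,0],"delta_rot":[0,0,0]},{"fingers":10,"xyz":[0.8,-5.5,0],"delta_rot":[0,0,0]},{"fingers":10,"xyz":[0.8,-7.5,0],"delta_rot":[0,0,0]},{"fingers":10,"xyz":[0.8,-9.5,0],"delta_rot":[0,0,0]},{"fingers":10,"xyz":[0.8,-11.5,0],"delta_rot":[0,0,0]},{"fingers":10,"xyz":[0.8,-13.5,0],"delta_rot":[0,0,0]}]'
python3 -m inch '[{"fingers":10,"xyz":[0,-2,0],"delta_rot":[0,0,0]},{"fingers":10,"xyz":[0,-4,0],"delta_rot":[0,0,0]},{"fingers":10,"xyz":[-0.2,-6,0],"delta_rot":[0,0,0]},{"fingers":10,"xyz":[-0.4,-8,0],"delta_rot":[0,0,0]},{"fingers":10,"xyz":[-0.5,-10,0],"delta_rot":[0,0,0]},{"fingers":10,"xyz":[-0.6,-12,0],"delta_rot":[0,0,0]},{"fingers":10,"xyz":[-0.7,-13.6,0],"delta_rot":[0,0,0]},{"fingers":10,"xyz":[-0.74,-14.6,0],"delta_rot":[0,0,0]}]'
python3 - <<'E'
from h import *
state(); T,a=snap("top"); cv2.imwrite("pics/top5.png",a)
E
```

```text
t: 45.1
position: [0.4763, 0.0135, 0.2261]
ee_rot: [0.001, 0.869, 0.495, -0.0]
force: [1.2, -0.8, -5.9]
opening: 0.014
gripper_force: 58.4
t: 46.1
position: [0.4567, -0.3515, 0.2256]
ee_rot: [-0.0, 0.869, 0.494, -0.0]
force: [-0.2, 0.4, -6.0]
opening: 0.0138
gripper_force: 58.5
t 46.1 tcp [ 0.4567 -0.3515  0.2256] toolx [ 0.512  0.859 -0.   ] tooly [ 0.859 -0.512 -0.001] z [-0.001  0.    -1.   ] open 0.0138
```

```bash
python3 -m inch '[{"fingers":10,"xyz":[0,0.05,-0.7],"delta_rot":[0,0,0]},{"fingers":10,"xyz":[0,0.05,-1.5],"delta_rot":[0,0,0]},{"fingers":10,"xyz":[0,0.05,-2.2],"delta_rot":[0,0,0]},{"fingers":10,"xyz":[0,0.05,-2.7],"delta_rot":[0,0,0]},{"fingers":10,"xyz":[0,0.05,-3],"delta_rot":[0,0,0]},{"fingers":10,"xyz":[0,0.05,-3.2],"delta_rot":[0,0,0]},{"fingers":10,"xyz":[0,0.05,-3.28],"delta_rot":[0,0,0]},{"fingers":10,"xyz":[0,0.05,-3.34],"delta_rot":[0,0,0]}]'
```

```text
t: 47.15
position: [0.4587, -0.3475, 0.1431]
ee_rot: [0.0, 0.869, 0.495, 0.0]
force: [0.5, -0.2, -5.8]
opening: 0.0139
gripper_force: 58.5
```

```bash
python3 -m inch '[{"fingers":10,"xyz":[0,0,-0.01],"delta_rot":[0,0,0]},{"fingers":10,"xyz":[0,0,-0.02],"delta_rot":[0,0,0]},{"fingers":10,"xyz":[0,0,-0.03],"delta_rot":[0,0,0]},{"fingers":10,"xyz":[0,0,-0.04],"delta_rot":[0,0,0]},{"fingers":10,"xyz":[0,0,-0.05],"delta_rot":[0,0,0]},{"fingers":10,"xyz":[0,0,-0.06],"delta_rot":[0,0,0]},{"fingers":10,"xyz":[0,0,-0.06],"delta_rot":[0,0,0]},{"fingers":10,"xyz":[0,0,-0.06],"delta_rot":[0,0,0]}]'
```

```text
t: 48.15
position: [0.4586, -0.3473, 0.1418]
ee_rot: [0.0, 0.869, 0.496, -0.0]
force: [-4.4, 3.7, 5.2]
opening: 0.0138
gripper_force: 59.6
```

Contact made. I'll release, rise and clear the arm away from the board.

```bash
python3 -m inch '[{"fingers":50,"xyz":[0,0,0],"delta_rot":[0,0,0]},{"fingers":50,"xyz":[0,0,0],"delta_rot":[0,0,0]},{"fingers":50,"xyz":[0,0,0.5],"delta_rot":[0,0,0]},{"fingers":50,"xyz":[0,0,2],"delta_rot":[0,0,0]},{"fingers":50,"xyz":[0,0,4],"delta_rot":[0,0,0]},{"fingers":50,"xyz":[0,1.5,5.8],"delta_rot":[0,0,0]},{"fingers":50,"xyz":[0,3.5,6.2],"delta_rot":[0,0,0]},{"fingers":50,"xyz":[0,5.8,6.2],"delta_rot":[0,0,0]}]'
python3 -m inch '[{"fingers":50,"xyz":[0,2.2,0],"delta_rot":[0,0,0]},{"fingers":50,"xyz":[0.3,4.4,0],"delta_rot":[0,0,0]},{"fingers":50,"xyz":[0.5,6.6,0],"delta_rot":[0,0,0]},{"fingers":50,"xyz":[0.6,8.8,0],"delta_rot":[0,0,0]},{"fingers":50,"xyz":[0.6,11,0],"delta_rot":[0,0,0]},{"fingers":50,"xyz":[0.6,13.2,0],"delta_rot":[0,0,0]},{"fingers":50,"xyz":[0.6,15,0],"delta_rot":[0,0,0]},{"fingers":50,"xyz":[0.6,16,0],"delta_rot":[0,0,0]}]'
python3 - <<'E'
from h import *
T,a=snap("top");S,b=snap("side"); cv2.imwrite("pics/top6.png",a)
o=np.zeros((600,800,3),np.uint8)
o[:,:480]=cv2.resize(a[100:265,290:422],(480,600),interpolation=2); o[:320,480:]=cv2.resize(b[70:230,190:350],(320,320),interpolation=2)
o[320:,480:]=cv2.resize(a[150:237,205:305],(320,280),interpolation=2)
cv2.imwrite("pics/c9.png",o)
E
```

```text
t: 49.15
position: [0.4593, -0.2011, 0.2983]
ee_rot: [0.001, 0.869, 0.495, 0.001]
force: [0.3, 0.2, 1.5]
opening: 0.0502
gripper_force: 0.0
t: 50.15
position: [0.473, 0.2006, 0.2973]
ee_rot: [-0.0, 0.868, 0.497, 0.001]
force: [0.5, -0.8, 0.6]
opening: 0.0498
gripper_force: 0.0
```

View pics/c9.png

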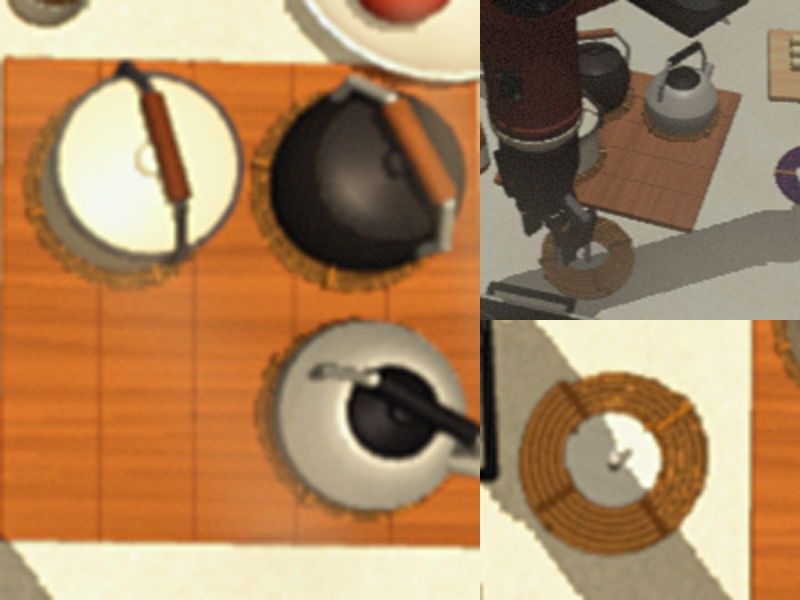

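The last picture shows all three pots upright on their own trivets and two spare trivets on the rod. The arm is clear, so I'll hand in.

```bash
python3 -c "
from bench import ctrl
print(ctrl.finish_job())"
```

```text
the job is handed in; nothing more can be done
None
```

I handed the job in at about 50 s; no verdict came back, but the last pictures show the dial off, the kettle, stewpot and beanpot each upright on its own trivet on the board, and the two spare trivets on the rod.

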